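Fold the probe thermometers into their case and lock its cover

ROBOT

A 7-joint arm with a two-finger parallel gripper is mounted at the origin on a cart in front of the work surface, level with it; the furniture and walls round the work are solid. World frame = base frame: x ahead of the robot, y to its left, z up, the work surface at z = 0. Lengths are in m, angles in rad, forces in N, time in s.
With the tool pointing down it reaches from about 0.35 to 0.9 m from the base axis. Payload 7.2 kg.
Tool frame: the origin (TCP) lies at the very end of the fingers, on their centre line; the grasp point (between the pads) lies 19 mm behind it; z points along the fingers, y is the line along which they close (so a half turn about z gives the same grasp; the last joint's range is limited). The gripper opens to 85 mm and grips with 20 to 120 N. Pads are 22 mm wide; open, the fingers measure 114 mm over their backs; the gripper's body (76 mm by 85 mm) begins 54 mm behind the grasp point. The pads swing forward as they close: fully open they stand 13 mm farther back than shut.
Start: joints at [1.191, 0.411, -0.013, 1.596, 0.006, 1.134, -0.082], TCP at [0.192, -0.595, 0.231] pointing down, gripper open.
Joint ranges: [-2.95, 2.95], [-0.29, 1.99], [-1.47, 1.44], [0.14, 2.54], [-1.03, 4.17], [0.13, 1.85], [-2.86, 2.86]. Speed limits (rad/s): [2.39, 2.39, 3.01, 3.01, 3.14, 3.14, 3.14].

INTERFACE

Orientations are given as a rotation vector (axis times angle).
In Python, from station import status, imaging, order gives the robot as it stands.
- The arm moves only by the tool drive_tool, never from a script. Its argument "motion" is a list of rows, each an object with "slide": the shift along the tool's x, y, z in mm, a list of three; "dr": the turn, a rotation vector about the tool's x, y, z in degrees, a list of three. A call has 1 to 8 rows; each row shifts and turns the commanded pose from where the row before left it, along the tool's axes as they then stand; what a row does not reach is not made up. A row lasts 1/12 s, in which the tool goes at most 41.7 mm and 7.16 degrees, less where a joint would pass 70% of its speed; a pose out of reach is approached as far as the arm can. A call with a gripper value outside its range is refused whole. "gripper" is the gripper command: -1 is shut, 1 is fully open, values between are in proportion, set as the call begins (left out, the last holds). The fingers move at their own pace and stop on an object; the grip force is fixed at half the most. Time passes only in rows, so rows that do not move let the fingers close. It gives the time, the measured TCP pose, the force, the opening and the grip force at its end, in the units of the state.
- status.get_state(): the state, without advancing time (a new reading comes with each control period).
- imaging.capture(name): name is "scene" or "top"; returns (picture, depth): 420x560x3 uint8, red, green, blue; 420x560 float32, m along the optical axis (not along the pixel's ray), 0 where there is no reading.
- imaging.camera_model(name): a dict with "fx", "fy", "cx", "cy" (pixels), "dist" ([k1, k2, p1, p2, k3] as OpenCV has them; the pictures are not rectified), "rvec" (rotation vector, rad) and "tvec" (3), from world to camera coordinates, as OpenCV has them. Camera axes: x right, y down, z forward; pixel columns grow to the right and rows downward; lengths in m; the calibration is good to about 2 mm. A picture is of the moment at which its call begins. camera_model takes no time and is no camera call.
- order.hand_in(): hands the job in; it is judged then, once.
Trained networks look in the newest picture that a camera, given by its name, has taken for a name from the list of things; names that differ only in an ending like _2 or _b are one class to them, and where a whole thing is asked for, a point or a joint stands for the part that bears it (a point fixed in the world has none). Each returns a list of dicts, best first, with "conf" (0 to 1); they miss things now and then, are a little off and sometimes report something else, mostly with a low value. They report only what shows in the picture. A call takes as long as a camera call.
- imaging.spot_in(label, camera): "extent" ([left, top, right, bottom] as shares, 0 to 1, of the picture: columns of its width, rows of its height, round what is visible of it).
- imaging.masks_of(label, camera): "pixels" (420x560 bool, what is visible of it) and "extent" ([left, top, right, bottom] as shares, 0 to 1, of the picture: columns of its width, rows of its height, round what is visible of it).
- imaging.place_of(label, camera): "xy" ([column, row] as shares, 0 to 1, of the picture: columns of its width, rows of its height: a listed point, or the origin of a listed thing).
The state is a dict: "time_s": time; "joint_pos": joint angles; "qd": joint speeds; "joint_efforts": joint torques, N m; "tool_pos": TCP position; "tool_rot": TCP orientation; "force": force on the tool from outside, world axes, zero at the start; "wrist_torque": the same for the moment, N m; "grip_width": finger opening in m; "grip_force": force on a finger pad.
Only numpy, scipy, OpenCV 4.12 (cv2) and the standard library are available. Lean on these libraries where they do the work, as an engineer would, in place of code of your own. Each camera call takes 0.05 s, during which the arm holds its last target. There are 200 camera calls.

TASK

Put the folding probe thermometers away: lift the green cover of the grey case off its pin, draw it out from under the lip and lay it aside on the worktop; fold every probe closed against its body and lay each thermometer flat in a channel of the case, right down on its floor. When all are in, slide the cover's edge (the one away from its hole) back under the lip until you feel it meet the stop and the hole comes over the brass pin, and let it drop down flat on the rim. Leave everything else on the worktop where it is.

Things in the scene. Friction and masses are not known exactly. Their poses are not given: they have to be found in the camera images.
- case: Grey storage case, an open tray 172 (its x) x 182 mm (its y), fixed. Origin: centre of its underside; +x runs from the pin side (near the robot) to the lip side. The rim is 26 mm above the worktop: near ledge with the pin at x = -86 to -62 mm, far ledge at x = +68 to +80, side walls 6 mm thick.
- case_floor (a point): Middle of the case's inner floor (x = 3, y = 0, z = 4 mm of the case), axes as the case. Inside x runs from -62 to +68, y from -85 to +85 mm of the case. Two ribs along x, 3 mm wide and 4 mm high, at y = -24 and +24 mm make three channels; y = -48, 0 and +48 mm leave most room for fingers.
- lip (a point): Middle of the free lower edge of the lip (x = +66, y = 0, z = 42 mm of the case). The lip hangs over x = +66 to +86 along the whole width, underside 42 and top 47 mm above the worktop; below it a stop wall at x = +80 closes the far ledge.
- pin (a point): The brass pin of the case, 8 mm in diameter, upright at x = -74, y = 0 mm of the case. This point is its foot on the rim (26 mm above the worktop); the pin stands 7 mm above the rim.
- cover: Loose green metal plate, on the case at first, 166 (its x) x 174 (its y) x 5 mm, about 0.3 kg; black grip rib across its middle, 14 (x) x 80 mm (y), top 29 mm above the underside. Origin: centre of the underside. Its +x edge goes under the lip; at the stop its origin is at x = -3, y = 0 of the case, same yaw. Underside 33 mm above the worktop when riding on the pin, 26 when dropped home.
- park (a point): Middle of a bare patch of worktop, 180 (y) x 170 mm (x) along the world axes, where the cover can be laid aside.
- cover_hole (a point): Centre of the cover's round hole, 13 mm wide, on the underside, at x = -71, y = 0 mm of the cover.
- cover_far_edge (a point): Middle of the cover's +x edge (the one that goes under the lip), on the underside, at x = +83 mm of the cover.
- thermo_red: Folding probe thermometer lying flat, may be absent: red body 100 (its x) x 16 (its y) x 18 mm high, 0.13 kg. Origin: centre of the underside. Steel probe, 5 mm thick, 88 mm long, turns flat about a vertical hinge (black boss, radius 6) at x = -42, y = +11, z = 13 mm. Folded it lies along the +y side; together y = -8 to +13.5 mm at mid length (+17 at the boss).
- probe_red (a joint): Angle of the red thermometer's probe: 0 = folded against the body (a stop), growing to 1.8 rad as it swings out on the body's +y side; the probe points along (cos, sin) of it in the body's x, y. Light friction (0.004 N m) holds it; pushed near its tip it turns more easily than the body slides.
- thermo_yellow: Folding probe thermometer lying flat, may be absent: yellow body 100 (its x) x 16 (its y) x 18 mm high, 0.13 kg. Origin: centre of the underside. Steel probe, 5 mm thick, 88 mm long, turns flat about a vertical hinge (black boss, radius 6) at x = -42, y = +11, z = 13 mm. Folded it lies along the +y side; together y = -8 to +13.5 mm at mid length (+17 at the boss).
- probe_yellow (a joint): Angle of the yellow thermometer's probe: 0 = folded against the body (a stop), growing to 1.8 rad as it swings out on the body's +y side; the probe points along (cos, sin) of it in the body's x, y. Light friction (0.004 N m) holds it; pushed near its tip it turns more easily than the body slides.
- thermo_blue: Folding probe thermometer lying flat, may be absent: blue body 100 (its x) x 16 (its y) x 18 mm high, 0.13 kg. Origin: centre of the underside. Steel probe, 5 mm thick, 88 mm long, turns flat about a vertical hinge (black boss, radius 6) at x = -42, y = +11, z = 13 mm. Folded it lies along the +y side; together y = -8 to +13.5 mm at mid length (+17 at the boss).
- probe_blue (a joint): Angle of the blue thermometer's probe: 0 = folded against the body (a stop), growing to 1.8 rad as it swings out on the body's +y side; the probe points along (cos, sin) of it in the body's x, y. Light friction (0.004 N m) holds it; pushed near its tip it turns more easily than the body slides.
- label_tape: Bystander: roll of tan tape lying flat, 104 mm across, 25 mm high; origin at the centre of its underside.
- spice_r: Bystander: spice jar with a yellow cap, 44 mm across, 100 mm high; origin at the centre of its underside.
- ramekin: Bystander: white ribbed ramekin, 90 mm across, 42 mm high; origin at the centre of its underside.
- stock_book: Bystander: purple notebook lying flat, 148 x 109 x 14 mm; origin at the middle of its underside.

How it is judged:
By the outcome, as a careful person would: the job done as asked, in the order asked, and still so for the second after the job is handed in, with the robot touching nothing.
Of thermo_red, thermo_yellow, thermo_blue only 2 to 3 are there at a start; the rules pass over those that are not, and their reading is None.
At some moment in a run one of thermo_red, thermo_yellow, thermo_blue, cover may be knocked a few centimetres aside while the robot is not near it.
Once in a run the grip may slacken for a moment while it holds something.
It also fails if it takes over 210 s, if anything falls off the work surface, if the arm or the gripper's body presses on something with over 40 N, if the wrist force passes 120 N, or if a joint passes its speed limit or range.

## Working session

There is one attempt and no reset: what is moved stays moved. The work goes in short steps, Python scripts to look and compute and a tool call to move; the robot and the scene stay as the last step left them, time stands still between calls to the robot, and variables do not carry over. Pictures are saved under pics/ and viewed, at most 14 in all, crops included, and the job is handed in when it is done.

Besides the shell and the picture viewer there is one more tool, called after "Request:" as name([rows], argument=value, ...), one row to a line, values as JSON. drive_tool: Moves the arm, as the interface text tells. Its arguments: {"type":"object","properties":{"motion":{"type":"array","items":{"type":"object","properties":{"slide":{"type":"array","items":{"type":"number"}},"dr":{"type":"array","items":{"type":"number"}}}}},"gripper":{"type":"number"}},"required":["motion"]}

```bash
mkdir -p pics; cat > h.py <<'E'
import numpy as np,cv2
from station import status,imaging,order
from scipy.spatial.transform import Rotation as R
def world(cam,d):
    m=imaging.camera_model(cam);K=np.array([[m['fx'],0,m['cx']],[0,m['fy'],m['cy']],[0,0,1.]])
    h,w=d.shape;u,v=np.meshgrid(np.arange(w),np.arange(h))
    p=cv2.undistortPoints(np.stack([u,v],-1).reshape(-1,1,2).astype(np.float32),K,np.array(m['dist'])).reshape(h,w,2)
    c=np.dstack([p*d[...,None],d]);Rm=cv2.Rodrigues(np.array(m['rvec'],float))[0]
    return (c-np.array(m['tvec']).ravel())@Rm
def proj(cam,P):
    m=imaging.camera_model(cam);K=np.array([[m['fx'],0,m['cx']],[0,m['fy'],m['cy']],[0,0,1.]])
    return cv2.projectPoints(np.array(P,float).reshape(-1,1,3),np.array(m['rvec'],float),np.array(m['tvec'],float),K,np.array(m['dist']))[0].reshape(-1,2)
def save(n,im): cv2.imwrite('pics/'+n+'.png',im[...,::-1])
E
python3 - <<'E'
from h import *
s=status.get_state();print(s)
for c in('top','scene'):
    im,d=imaging.capture(c);save('a_'+c,im);np.savez('/tmp/'+c,im=im,d=d);W=world(c,d)
    m=imaging.camera_model(c);print(c,m)
    for n in('case','cover','thermo_red','thermo_yellow','thermo_blue','label_tape','spice_r','ramekin','stock_book'):
        for q in imaging.masks_of(n,c)[:2]:
            k=q['pixels']&(d>0);print(c,n,round(q['conf'],2),np.round(np.array(q['extent'])*[560,420,560,420]),np.round(np.median(W[k],0),3),W[k].min(0).round(3),W[k].max(0).round(3))
E
```

```text
{'time_s': 0.0, 'joint_pos': array([ 1.19083019,  0.41189947, -0.01273637,  1.59706742,  0.00558247,
        1.13432433, -0.08220254]), 'qd': array([ 1.23227132e-04, -4.47478438e-05, -3.98580094e-04,  3.25534200e-04,
        5.74373486e-04, -1.58262679e-03, -2.44640333e-04]), 'joint_efforts': array([-1.26954224e-04, -6.00621271e+01,  6.82327878e-01, -2.99414474e+01,
        1.39715630e-02,  1.08139045e-02,  2.92242407e-05]), 'tool_pos': array([ 0.19153129, -0.5943847 ,  0.23044365]), 'tool_rot': array([-3.10188476e+00, -4.87545269e-01,  5.48992724e-04]), 'force': array([ 0.25237873, -0.0497007 ,  0.2891113 ]), 'wrist_torque': array([ 0.02453317,  0.05689589, -0.01184426]), 'grip_force': 0.0, 'grip_width': 0.08534990021173135}
top {'fx': 501.24190828530766, 'fy': 501.24190828530766, 'cx': 286.5972278754116, 'cy': 203.47870663328362, 'dist': array([-0.02168732,  0.        ,  0.        ,  0.        ,  0.        ]), 'rvec': array([ 2.18265827, -2.16428684,  0.21183469]), 'tvec': array([-0.01150938,  0.63307963,  1.26824694])}
top case 0.76 [147. 192. 220. 256.] [0.647 0.268 0.047] [ 0.49
[... 1677 characters left out ...]
 [0.56  0.274 0.03 ] [0.48  0.176 0.022] [0.648 0.357 0.057]
scene label_tape 0.69 [279. 230. 318. 266.] [0.479 0.058 0.02 ] [ 0.428  0.003 -0.007] [0.549 0.108 0.029]
scene spice_r 0.85 [171. 199. 193. 237.] [0.74  0.22  0.068] [ 0.73   0.148 -0.005] [0.867 0.236 0.102]
scene ramekin 0.71 [197. 183. 230. 216.] [0.78  0.094 0.016] [ 0.728  0.045 -0.006] [0.856 0.144 0.043]
scene ramekin 0.6 [275. 166. 308. 198.] [ 0.662 -0.099  0.013] [ 0.603 -0.191 -0.007] [ 0.709 -0.091  0.021]
scene stock_book 0.9 [209. 163. 268. 198.] [ 0.781 -0.013  0.009] [ 0.709 -0.086 -0.006] [0.872 0.048 0.016]
scene stock_book 0.49 [201. 183. 229. 216.] [0.781 0.093 0.016] [ 0.728  0.048 -0.006] [0.856 0.144 0.043]
```

```bash
python3 - <<'E'
from h import *
t=np.load('/tmp/top.npz')['im'];s=np.load('/tmp/scene.npz')['im']
save('b1',cv2.resize(t[150:310,130:450],(800,400),interpolation=cv2.INTER_CUBIC))
save('b2',cv2.resize(s[120:340,150:450],(800,586),interpolation=cv2.INTER_CUBIC))
for c in('top','scene'):
  imaging.capture(c)
  for n in('park','cover_hole','pin','lip','case','cover','case_floor','cover_far_edge'):
    for q in imaging.place_of(n,c)[:2]: print(c,n,round(q['conf'],2),np.round(np.array(q['xy'])*[560,420],1))
E
```

```text
top park 0.89 [334.5 247.5]
top cover_hole 0.65 [185.2 253.6]
top lip 0.55 [182.1 199.7]
top cover 0.73 [182.4 228.2]
top case_floor 0.53 [180.2 198.1]
top cover_far_edge 0.86 [182.5 200.9]
scene park 0.89 [331.8 206.5]
scene park 0.68 [236.7 183.5]
scene cover_hole 0.63 [235.8 291.3]
scene pin 0.94 [236.  289.4]
scene lip 0.68 [196.4 257.7]
scene case 0.66 [189.4 230.4]
scene cover 0.81 [218.  273.1]
scene cover_far_edge 0.96 [194.2 257.2]
```

View pics/b1.png

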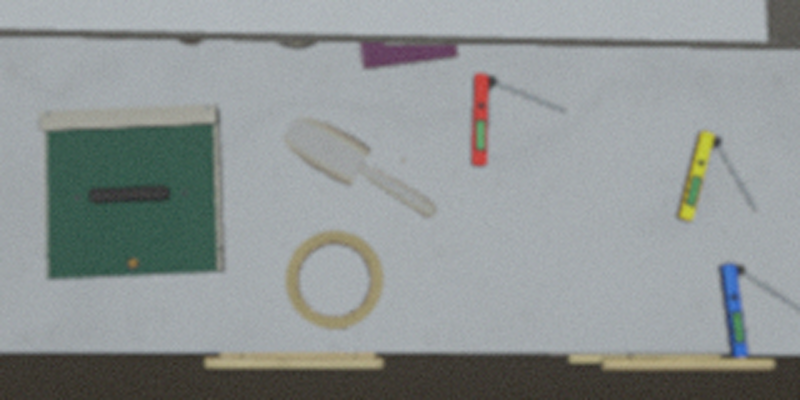

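View pics/b2.png

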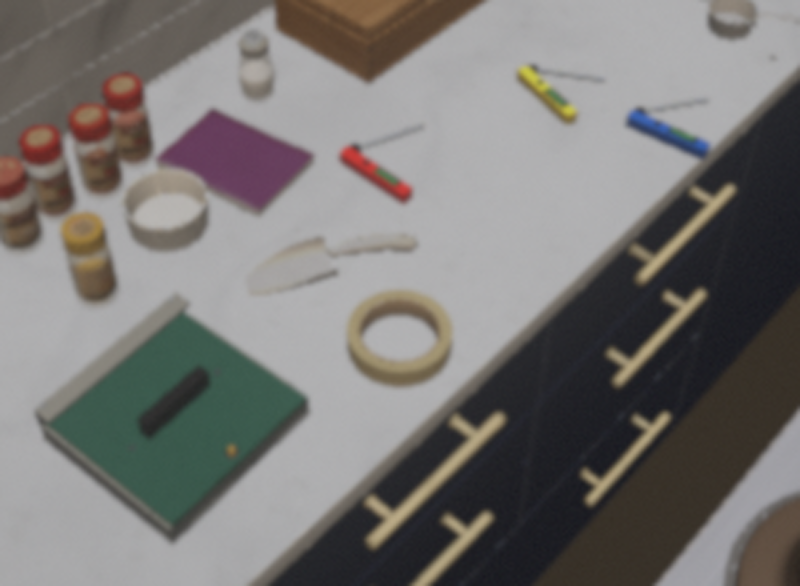

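```bash
cat >> h.py <<'E'
def plane(cam,px,z):
    m=imaging.camera_model(cam);K=np.array([[m['fx'],0,m['cx']],[0,m['fy'],m['cy']],[0,0,1.]])
    p=cv2.undistortPoints(np.array(px,np.float32).reshape(-1,1,2),K,np.array(m['dist'])).reshape(-1,2)
    Rm=cv2.Rodrigues(np.array(m['rvec'],float))[0];C=-Rm.T@np.array(m['tvec'],float).ravel()
    r=np.c_[p,np.ones(len(p))]@Rm; return (C+r*((z-C[2])/r[:,2])[:,None])[:,:2]
HUE={'red':[(0,8),(172,180)],'yellow':[(24,36)],'blue':[(100,125)],'green':[(68,92)]}
def rect(cam,im,col,z,near=None,rad=.12,smin=120,vmin=40):
    hsv=cv2.cvtColor(im,cv2.COLOR_RGB2HSV);k=np.zeros(im.shape[:2],bool)
    for a,b in HUE[col]: k|=(hsv[...,0]>=a)&(hsv[...,0]<=b)
    k&=(hsv[...,1]>smin)&(hsv[...,2]>vmin)
    v,u=np.nonzero(k);P=plane(cam,np.c_[u,v],z)
    if near is not None: 
        P=P[np.hypot(*(P-near).T)<rad]
    (c,s,a)=cv2.minAreaRect((P*1000).astype(np.float32));return np.round(c,1),np.round(s,1),round(a,1),len(P)
def look(cov=(.56,.27),red=(.655,-.1),yellow=(.6,-.335),blue=(.454,-.373),zc=.031,cams=('top','scene')):
    for c in cams:
        im,d=imaging.capture(c);np.savez('/tmp/'+c,im=im,d=d)
        for col,n,z in(('green',cov,zc),('red',red,.018),('yellow',yellow,.018),('blue',blue,.018)):
            if n is not None:
                try: print(c,col,rect(c,im,col,z,np.array(n),.14 if col=='green' else .075,80))
                except Exception as e: print(c,col,e)
    return
E
python3 - <<'E'
from h import *
look()
for c,n,px,z in(('top','hole',(185.2,253.6),.031),('scene','pin',(236,289.4),.03),('scene','hole',(235.8,291.3),.03),('top','park',(334.5,247.5),0),('scene','park',(331.8,206.5),0),('top','cover',(182.4,228.2),.026),('top','lip',(182.1,199.7),.042),('scene','lip',(196.4,257.7),.042),('scene','cover',(218,273.1),.026)): print(c,n,plane(c,[px],z).round(4))
d=np.load('/tmp/top.npz');h=cv2.cvtColor(d['im'],cv2.COLOR_RGB2HSV)
print(h[228,200],h[200,322],h[215,408],h[270,422])
# black rib
v,u=np.nonzero((d['im'].max(2)<75)); P=plane('top',np.c_[u,v],.055);P=P[(abs(P[:,0]-.565)<.03)&(abs(P[:,1]-.265)<.06)];print(cv2.minAreaRect((P*1000).astype(np.float32)),len(P))
E
```

```text
top green (array([562.9, 264.4]), array([148.9, 166.9]), 2.7, 3311)
top red (array([ 655.8, -102.1]), array([15.5, 98.3]), 87.7, 152)
top yellow (array([ 595.9, -337. ]), array([18.6, 99. ]), 73.6, 179)
top blue (array([ 452.8, -373. ]), array([98.6, 19.3]), 4.0, 187)
scene green (array([562.6, 267.2]), array([154. , 164.3]), 3.3, 2971)
scene red (array([650.4, -95.6]), array([ 24.6, 104.1]), 85.3, 158)
scene yellow (array([ 592.9, -330.9]), array([ 19.4, 100.2]), 71.1, 107)
scene blue (array([ 449. , -365.9]), array([99.9, 26.3]), 3.6, 161)
top hole [[0.501  0.2549]]
scene pin [[0.4966 0.2638]]
scene hole [[0.493  0.2678]]
top park [[ 0.5214 -0.1382]]
scene park [[ 0.5148 -0.1223]]
top cover [[0.5672 0.265 ]]
top lip [[0.6401 0.2658]]
scene lip [[0.6304 0.2715]]
scene cover [[0.5658 0.2597]]
[79 88 90] [ 66  96 164] [ 29 169 172] [108 169 177]
((566.8570556640625, 262.91558837890625), (16.96220588684082, 83.45146179199219), 3.320018768310547) 213
```

```bash
cat >> h.py <<'E'
import math,json
def pose():
    s=status.get_state();M=R.from_rotvec(s['tool_rot']).as_matrix();return np.array(s['tool_pos'])*1000,M
def plan(*wps,step=38,rot=7.0):
    """wps: (x,y,z mm, phi deg); prints rows, 8 per call"""
    p,M=pose();rows=[]
    for x,y,z,phi in wps:
        f=math.radians(phi);T=np.array([[math.cos(f),math.sin(f),0],[math.sin(f),-math.cos(f),0],[0,0,-1]])
        g=np.array([x,y,z],float)
        ang=np.linalg.norm(R.from_matrix(M.T@T).as_rotvec(degrees=True))
        n=max(1,math.ceil(np.linalg.norm(g-p)/step),math.ceil(ang/rot))
        for i in range(n):
            k=n-i;sl=np.round(M.T@((g-p)/k));rv=np.round(R.from_matrix(M.T@T).as_rotvec(degrees=True)/k,1)
            rows.append({'slide':sl.astype(int).tolist(),'dr':rv.tolist()});p=p+M@sl;M=M@R.from_rotvec(rv,degrees=True).as_matrix()
    for i in range(0,len(rows),8):print(json.dumps(rows[i:i+8]))
    print('end',p.round(1))
def st():
    s=status.get_state();M=R.from_rotvec(s['tool_rot']).as_matrix()
    print(round(s['time_s'],2),np.round(np.array(s['tool_pos'])*1000,1),'phi',round(math.degrees(math.atan2(M[1,0],M[0,0])),1),'tilt',round(math.degrees(math.acos(-M[2,2])),2),s['force'].round(1),round(s['grip_width']*1000,1),round(s['grip_force'],1))
E
python3 - <<'E'
from h import *
plan((480,-250,200,60),(568,264,120,93))
E
```

```text
[{"slide": [32, -20, 3], "dr": [0.0, 0.0, -3.5]}, {"slide": [33, -18, 3], "dr": [0.0, 0.0, -3.5]}, {"slide": [34, -16, 3], "dr": [0.0, 0.0, -3.5]}, {"slide": [35, -14, 2], "dr": [0.0, 0.0, -3.5]}, {"slide": [35, -12, 3], "dr": [0.0, 0.0, -3.5]}, {"slide": [36, -9, 2], "dr": [0.0, 0.0, -3.5]}, {"slide": [37, -7, 3], "dr": [0.0, 0.0, -3.5]}, {"slide": [37, -5, 2], "dr": [0.0, 0.0, -3.5]}]
[{"slide": [37, -3, 3], "dr": [0.0, 0.0, -3.5]}, {"slide": [38, -1, 2], "dr": [0.0, 0.0, -3.5]}, {"slide": [37, 2, 3], "dr": [0.0, 0.0, -3.6]}, {"slide": [37, 4, 2], "dr": [0.0, 0.0, -3.5]}, {"slide": [35, -13, 6], "dr": [0.0, 0.0, -2.4]}, {"slide": [35, -11, 6], "dr": [0.0, 0.0, -2.4]}, {"slide": [36, -10, 6], "dr": [0.0, 0.0, -2.4]}, {"slide": [36, -8, 6], "dr": [0.0, 0.0, -2.3]}]
[{"slide": [37, -7, 6], "dr": [0.0, 0.0, -2.4]}, {"slide": [37, -6, 6], "dr": [0.0, 0.0, -2.3]}, {"slide": [37, -4, 6], "dr": [0.0, 0.0, -2.4]}, {"slide": [37, -2, 5], "dr": [0.0, 0.0, -2.3]}, {"slide": [37, -1, 6], "dr": [0.0, 0.0, -2.4]}, {"slide": [37, 1, 5], "dr": [0.0, 0.0, -2.3]}, {"slide": [37, 2, 6], "dr": [0.0, 0.0, -2.4]}, {"slide": [38, 4, 5], "dr": [0.0, 0.0, -2.3]}]
[{"slide": [37, 5, 6], "dr": [0.0, 0.0, -2.4]}, {"slide": [37, 6, 5], "dr": [0.0, 0.0, -2.3]}]
end [567.8 264.  120.3]
```

Request:
drive_tool([
  {"slide": [32, -20, 3], "dr": [0, 0, -3.5]},
  {"slide": [33, -18, 3], "dr": [0, 0, -3.5]},
  {"slide": [34, -16, 3], "dr": [0, 0, -3.5]},
  {"slide": [35, -14, 2], "dr": [0, 0, -3.5]},
  {"slide": [35, -12, 3], "dr": [0, 0, -3.5]},
  {"slide": [36, -9, 2], "dr": [0, 0, -3.5]},
  {"slide": [37, -7, 3], "dr": [0, 0, -3.5]},
  {"slide": [37, -5, 2], "dr": [0, 0, -3.5]},
], gripper=-0.2)

```text
time_s: 2.67
tool_pos: [0.3853, -0.3639, 0.2104]
tool_rot: [2.891, 1.228, 0.0]
force: [0.3, -0.2, -0.5]
grip_width: 0.034
grip_force: 0.0
```

Request:
drive_tool([
  {"slide": [37, -3, 3], "dr": [0, 0, -3.5]},
  {"slide": [38, -1, 2], "dr": [0, 0, -3.5]},
  {"slide": [37, 2, 3], "dr": [0, 0, -3.6]},
  {"slide": [37, 4, 2], "dr": [0, 0, -3.5]},
  {"slide": [35, -13, 6], "dr": [0, 0, -2.4]},
  {"slide": [35, -11, 6], "dr": [0, 0, -2.4]},
  {"slide": [36, -10, 6], "dr": [0, 0, -2.4]},
  {"slide": [36, -8, 6], "dr": [0, 0, -2.3]},
])

```text
time_s: 3.33
tool_pos: [0.5055, -0.1026, 0.1762]
tool_rot: [2.58, 1.792, 0.0]
force: [0.7, -0.1, -0.2]
grip_width: 0.0341
grip_force: 0.0
```

Request:
drive_tool([
  {"slide": [37, -7, 6], "dr": [0, 0, -2.4]},
  {"slide": [37, -6, 6], "dr": [0, 0, -2.3]},
  {"slide": [37, -4, 6], "dr": [0, 0, -2.4]},
  {"slide": [37, -2, 5], "dr": [0, 0, -2.3]},
  {"slide": [37, -1, 6], "dr": [0, 0, -2.4]},
  {"slide": [37, 1, 5], "dr": [0, 0, -2.3]},
  {"slide": [37, 2, 6], "dr": [0, 0, -2.4]},
  {"slide": [38, 4, 5], "dr": [0, 0, -2.3]},
])

```text
time_s: 4.0
tool_pos: [0.5562, 0.1915, 0.131]
tool_rot: [2.253, 2.189, -0.0]
force: [0.7, 0.2, 0.2]
grip_width: 0.0343
grip_force: 0.0
```

```bash
python3 - <<'E'
from h import *
st();plan((568,264,75,93))
im,d=imaging.capture('top');save('c1',cv2.resize(im[170:290,120:280],(640,480),interpolation=cv2.INTER_CUBIC))
E
```

```text
4.0 [556.2 191.5 131. ] phi 88.3 tilt 0.03 [0.7 0.2 0.2] 34.3 0.0
[{"slide": [24, 3, 19], "dr": [0.0, 0.0, -1.6]}, {"slide": [24, 4, 18], "dr": [0.0, 0.0, -1.5]}, {"slide": [25, 5, 19], "dr": [0.0, 0.0, -1.6]}]
end [568.3 264.4  74.9]
```

View pics/c1.png

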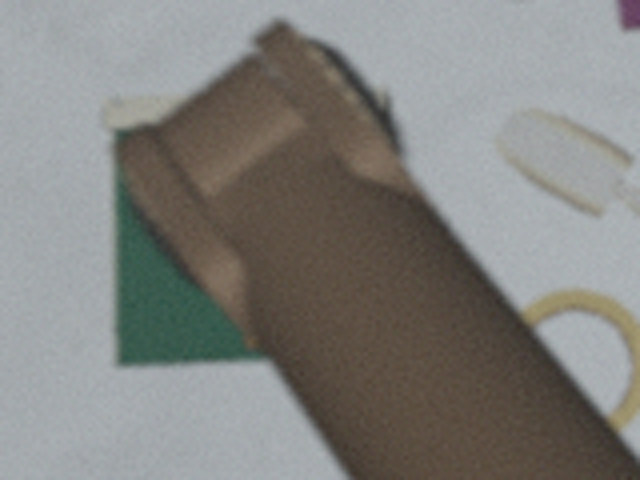

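Request:
drive_tool([
  {"slide": [24, 3, 19], "dr": [0, 0, -1.6]},
  {"slide": [24, 4, 18], "dr": [0, 0, -1.5]},
  {"slide": [25, 5, 19], "dr": [0, 0, -1.6]},
  {"slide": [0, 0, 0]},
  {"slide": [0, 0, 13]},
  {"slide": [0, 0, 13]},
  {"slide": [0, 0, 13]},
  {"slide": [0, 0, 0]},
])

```text
$.motion[3]: bad value
```

Request:
drive_tool([
  {"slide": [0, 0, 0]},
  {"slide": [0, 0, 0]},
  {"slide": [0, 0, 0]},
  {"slide": [0, 0, 0]},
  {"slide": [0, 0, 0]},
  {"slide": [0, 0, 0]},
], gripper=-1)

```text
$.motion[0]: bad value
```

Request:
drive_tool([
  {"slide": [24, 3, 19], "dr": [0, 0, -1.6]},
  {"slide": [24, 4, 18], "dr": [0, 0, -1.5]},
  {"slide": [25, 5, 19], "dr": [0, 0, -1.6]},
  {"slide": [0, 0, 0], "dr": [0, 0, 0]},
  {"slide": [0, 0, 13], "dr": [0, 0, 0]},
  {"slide": [0, 0, 13], "dr": [0, 0, 0]},
  {"slide": [0, 0, 13], "dr": [0, 0, 0]},
  {"slide": [0, 0, 0], "dr": [0, 0, 0]},
])

```text
time_s: 4.72
tool_pos: [0.5671, 0.2604, 0.0332]
tool_rot: [-2.165, -2.276, 0.007]
force: [-0.6, -0.6, -0.6]
grip_width: 0.0339
grip_force: 0.0
```

Request:
drive_tool([
  {"slide": [0, 0, 0], "dr": [0, 0, 0]},
  {"slide": [0, 0, 0], "dr": [0, 0, 0]},
  {"slide": [0, 0, 0], "dr": [0, 0, 0]},
  {"slide": [0, 0, 0], "dr": [0, 0, 0]},
  {"slide": [0, 0, 0], "dr": [0, 0, 0]},
  {"slide": [0, 0, 0], "dr": [0, 0, 0]},
  {"slide": [0, 0, 0], "dr": [0, 0, 0]},
  {"slide": [0, 0, 0], "dr": [0, 0, 0]},
], gripper=-1)

```text
time_s: 5.38
tool_pos: [0.5684, 0.2628, 0.0366]
tool_rot: [2.163, 2.278, -0.0]
force: [-1.3, -1.7, 0.7]
grip_width: 0.0126
grip_force: 61.5
```

```bash
python3 - <<'E'
from h import *
st()
E
```

```text
5.38 [568.4 262.8  36.6] phi 93.0 tilt 0.03 [-1.3 -1.7  0.7] 12.6 61.5
```

Request:
drive_tool([
  {"slide": [0, 0, -3], "dr": [0, 0, 0]},
  {"slide": [0, 0, -3], "dr": [0, 0, 0]},
  {"slide": [0, 0, -3], "dr": [0, 0, 0]},
  {"slide": [0, 0, 0], "dr": [0, 0, 0]},
  {"slide": [0, 0, 0], "dr": [0, 0, 0]},
  {"slide": [0, 0, 0], "dr": [0, 0, 0]},
])

```text
time_s: 5.88
tool_pos: [0.5682, 0.2631, 0.0452]
tool_rot: [-2.163, -2.278, 0.0]
force: [-0.7, -0.4, -4.3]
grip_width: 0.0127
grip_force: 60.8
```

Request:
drive_tool([
  {"slide": [0, -4, 0], "dr": [0, 0, 0]},
  {"slide": [0, -5, 0], "dr": [0, 0, 0]},
  {"slide": [0, -6, 0], "dr": [0, 0, 0]},
  {"slide": [0, -6, 0], "dr": [0, 0, 0]},
  {"slide": [0, -6, 0], "dr": [0, 0, 0]},
  {"slide": [0, 0, 0], "dr": [0, 0, 0]},
  {"slide": [0, 0, 0], "dr": [0, 0, 0]},
])

```text
time_s: 6.47
tool_pos: [0.541, 0.2618, 0.0455]
tool_rot: [2.162, 2.279, 0.0]
force: [0.3, -0.5, -3.6]
grip_width: 0.0126
grip_force: 60.8
```

```bash
python3 - <<'E'
from h import *
st()
plan((540,264,130,93),(522,-125,130,90),(522,-125,60,90))
im,d=imaging.capture('scene');save('c2',cv2.resize(im[200:340,140:340],(800,560),interpolation=cv2.INTER_CUBIC))
E
```

```text
6.47 [541.  261.8  45.5] phi 93.0 tilt 0.01 [ 0.3 -0.5 -3.6] 12.6 60.8
[{"slide": [1, 0, -28], "dr": [0.0, 0.0, -0.0]}, {"slide": [1, 0, -28], "dr": [0.0, 0.0, -0.0]}, {"slide": [0, -1, -29], "dr": [0.0, 0.0, -0.0]}, {"slide": [-35, -3, 0], "dr": [0.0, 0.0, 0.3]}, {"slide": [-35, -3, 0], "dr": [0.0, 0.0, 0.3]}, {"slide": [-35, -3, 0], "dr": [0.0, 0.0, 0.3]}, {"slide": [-35, -3, 0], "dr": [0.0, 0.0, 0.3]}, {"slide": [-35, -3, 0], "dr": [0.0, 0.0, 0.3]}]
[{"slide": [-35, -3, 0], "dr": [0.0, 0.0, 0.2]}, {"slide": [-36, -2, 0], "dr": [0.0, 0.0, 0.3]}, {"slide": [-36, -2, 0], "dr": [0.0, 0.0, 0.2]}, {"slide": [-35, -2, 0], "dr": [0.0, 0.0, 0.3]}, {"slide": [-36, -2, 0], "dr": [0.0, 0.0, 0.2]}, {"slide": [-35, -3, 0], "dr": [0.0, 0.0, 0.3]}, {"slide": [0, 0, 35], "dr": [0.0, 0.0, -0.0]}, {"slide": [0, 0, 35], "dr": [0.0, 0.0, -0.0]}]
end [ 521.6 -124.9   60.5]
```

View pics/c2.png

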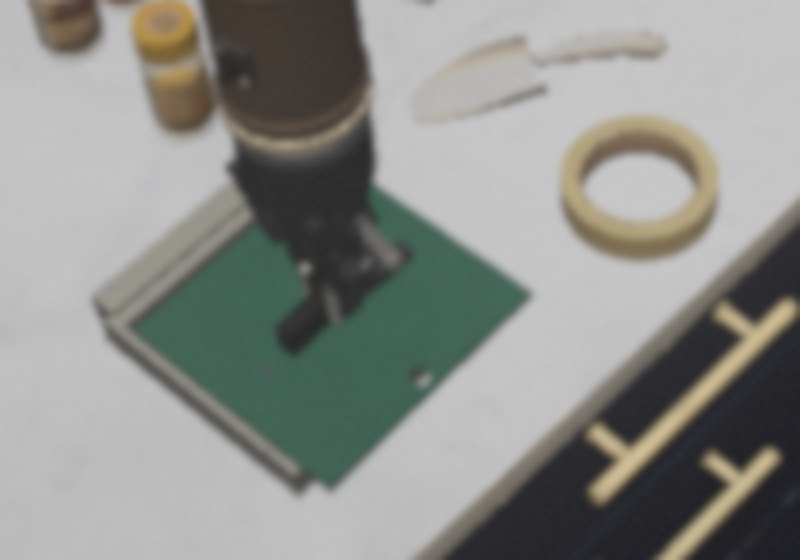

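Request:
drive_tool([
  {"slide": [1, 0, -28], "dr": [0, 0, 0]},
  {"slide": [1, 0, -28], "dr": [0, 0, 0]},
  {"slide": [0, -1, -29], "dr": [0, 0, 0]},
  {"slide": [-30, -3, 0], "dr": [0, 0, 0.3]},
  {"slide": [-35, -3, 0], "dr": [0, 0, 0.3]},
  {"slide": [-35, -3, 0], "dr": [0, 0, 0.3]},
  {"slide": [-35, -3, 0], "dr": [0, 0, 0.3]},
  {"slide": [-35, -3, 0], "dr": [0, 0, 0.3]},
])

```text
time_s: 7.18
tool_pos: [0.5323, 0.0915, 0.1305]
tool_rot: [2.193, 2.249, 0.001]
force: [0.6, -0.4, -3.5]
grip_width: 0.0124
grip_force: 60.8
```

Request:
drive_tool([
  {"slide": [-35, -4, 0], "dr": [0, 0, 0.2]},
  {"slide": [-36, -4, 0], "dr": [0, 0, 0.3]},
  {"slide": [-36, -4, 0], "dr": [0, 0, 0.2]},
  {"slide": [-35, -4, 0], "dr": [0, 0, 0.3]},
  {"slide": [-36, -4, 0], "dr": [0, 0, 0.2]},
  {"slide": [-35, -4, 0], "dr": [0, 0, 0.3]},
  {"slide": [0, 0, 0], "dr": [0, 0, 0]},
])

```text
time_s: 7.77
tool_pos: [0.5101, -0.1295, 0.1301]
tool_rot: [2.232, 2.207, -0.006]
force: [0.1, -0.9, -3.7]
grip_width: 0.0125
grip_force: 60.8
```

```bash
python3 - <<'E'
from h import *
st()
plan((512,-130,40,90),(512,-130,12,90),step=25)
E
```

```text
7.77 [ 510.1 -129.5  130.1] phi 89.4 tilt 0.27 [ 0.1 -0.9 -3.7] 12.5 60.8
[{"slide": [0, 1, 23], "dr": [-0.0, 0.1, -0.2]}, {"slide": [0, 0, 22], "dr": [-0.0, 0.1, -0.1]}, {"slide": [0, 1, 23], "dr": [-0.0, 0.0, -0.2]}, {"slide": [0, 0, 22], "dr": [-0.1, 0.1, -0.1]}, {"slide": [0, 0, 14], "dr": [0.0, -0.0, -0.0]}, {"slide": [0, 0, 14], "dr": [0.0, -0.0, -0.0]}]
end [ 512.  -129.7   12.1]
```

Request:
drive_tool([
  {"slide": [0, 1, 23], "dr": [0, 0, 0]},
  {"slide": [0, 0, 22], "dr": [0, 0, 0]},
  {"slide": [0, 0, 23], "dr": [0, 0, 0]},
  {"slide": [0, 0, 22], "dr": [0, 0, 0]},
  {"slide": [0, 0, 14], "dr": [0, 0, 0]},
  {"slide": [0, 0, 8], "dr": [0, 0, 0]},
  {"slide": [0, 0, 4], "dr": [0, 0, 0]},
  {"slide": [0, 0, 2], "dr": [0, 0, 0]},
])

```text
time_s: 8.43
tool_pos: [0.5127, -0.12, 0.0122]
tool_rot: [-2.222, -2.221, -0.0]
force: [0.0, -0.7, -3.0]
grip_width: 0.0126
grip_force: 60.6
```

Request:
drive_tool([
  {"slide": [0, 0, 0], "dr": [0, 0, 0]},
  {"slide": [0, 0, 0], "dr": [0, 0, 0]},
  {"slide": [0, 0, 0], "dr": [0, 0, 0]},
  {"slide": [0, 0, 0], "dr": [0, 0, 0]},
])

```text
time_s: 8.77
tool_pos: [0.5129, -0.1203, 0.013]
tool_rot: [2.221, 2.22, 0.001]
force: [-0.5, 1.0, -3.8]
grip_width: 0.0126
grip_force: 60.6
```

```bash
python3 - <<'E'
from h import *
st()
E
```

```text
8.77 [ 512.9 -120.3   13. ] phi 90.0 tilt 0.08 [-0.5  1.  -3.8] 12.6 60.6
```

Request:
drive_tool([
  {"slide": [-4, 0, 0], "dr": [0, 0, 0]},
  {"slide": [-4, 0, 0], "dr": [0, 0, 0]},
  {"slide": [0, 0, 0], "dr": [0, 0, 0]},
  {"slide": [0, 0, 1], "dr": [0, 0, 0]},
  {"slide": [0, 0, 1], "dr": [0, 0, 0]},
  {"slide": [0, 0, 0], "dr": [0, 0, 0]},
  {"slide": [0, 0, 0], "dr": [0, 0, 0]},
])

```text
time_s: 9.35
tool_pos: [0.5124, -0.1284, 0.0106]
tool_rot: [2.222, 2.22, -0.0]
force: [-2.2, -1.4, 1.7]
grip_width: 0.0128
grip_force: 61.5
```

Request:
drive_tool([
  {"slide": [0, 0, 0], "dr": [0, 0, 0]},
  {"slide": [0, 0, 0], "dr": [0, 0, 0]},
  {"slide": [0, 0, 0], "dr": [0, 0, 0]},
  {"slide": [0, 0, 0], "dr": [0, 0, 0]},
  {"slide": [0, 0, -20], "dr": [0, 0, 0]},
  {"slide": [0, 0, -30], "dr": [0, 0, 0]},
  {"slide": [0, 0, -40], "dr": [0, 0, 0]},
  {"slide": [0, 0, -20], "dr": [0, 0, 0]},
], gripper=-0.2)

```text
time_s: 10.02
tool_pos: [0.5138, -0.1278, 0.1238]
tool_rot: [2.219, 2.22, 0.003]
force: [2.1, 0.2, 0.2]
grip_width: 0.0342
grip_force: 0.0
```

```bash
python3 - <<'E'
from h import *
st()
look(cov=(.512,-.128),zc=.005)
E
```

```text
10.02 [ 513.8 -127.8  123.8] phi 90.0 tilt 0.19 [2.1 0.2 0.2] 34.2 0.0
top green (array([ 512.1, -106.1]), array([159.9, 128.2]), 0.1, 1892)
top red (array([ 655.8, -102.1]), array([15.6, 98.3]), 87.7, 153)
top yellow (array([ 595.6, -336.4]), array([ 17.9, 100. ]), 73.3, 177)
top blue (array([ 451.8, -373. ]), array([96.1, 19.3]), 4.0, 187)
scene green (array([ 509.2, -122.3]), array([153.7, 161.6]), 0.1, 1818)
scene red (array([650. , -95.6]), array([ 24.6, 105. ]), 85.3, 158)
scene yellow (array([ 557.5, -319.1]), array([21.5, 18.6]), 42.3, 31)
scene blue (array([ 449. , -365.9]), array([99.9, 26.3]), 3.6, 162)
```

```bash
cat >> h.py <<'E'
def U(a): a=math.radians(a);return np.array([math.cos(a),math.sin(a)])
def body(c,a,x,y): return np.array(c)+x*U(a)+y*U(a+90)
def fold(c,a,th0,th1,r=68,off=18,n=5,phi=0,z=8):
    """closed-finger sweep from above-outside th0 to th1"""
    H=body(c,a,-42,11);w=[];p0=H+r*U(a+th0)+(off+14)*U(a+th0+90)
    w=[(*p0,100,phi),(*p0,z,phi)]
    for t in np.linspace(th0,th1,n): w.append((*(H+r*U(a+t)+off*U(a+t+90)),z,phi))
    return [tuple(np.round(q,1)) for q in w]
E
python3 - <<'E'
from h import *
for n,a,b,c,an in(('red',(490,82),(565,110),(655.8,-102.1),177.7),('yellow',(717,142),(755,210),(596,-336.5),163.5),('blue',(740,268),(800,310),(452.3,-373),184)):
    q=plane('top',[(130+p[0]/2.5,150+p[1]/2.5) for p in(a,b)],.013)*1000;v=q[1]-q[0]
    print(n,q.round(),'hinge',body(c,an,-42,11).round(),'theta',round((math.degrees(math.atan2(v[1],v[0]))-an)%360,1),np.hypot(*v).round())
print('board',plane('scene',[(289,150)],0))
st();w=fold((655.8,-102.1),177.7,72,10);print(w)
plan(*w[:3])
E
```

```text
red [[ 696. -115.]
 [ 666. -196.]] hinge [ 697. -115.] theta 72.3 87.0
yellow [[ 633. -363.]
 [ 559. -403.]] hinge [ 633. -359.] theta 44.7 84.0
blue [[ 496. -384.]
 [ 452. -448.]] hinge [ 495. -381.] theta 51.3 78.0
board [[ 0.7722594  -0.22455161]]
10.12 [ 515.  -128.4  124.2] phi 90.0 tilt 0.41 [ 1.3 -0.2 -0.6] 34.5 0.0
[(np.float64(703.7), np.float64(-189.7), np.float64(100.0), np.float64(0.0)), (np.float64(703.7), np.float64(-189.7), np.float64(8.0), np.float64(0.0)), (np.float64(690.6), np.float64(-184.8), np.float64(8.0), np.float64(0.0)), (np.float64(672.1), np.float64(-180.5), np.float64(8.0), np.float64(0.0)), (np.float64(655.5), np.float64(-171.3), np.float64(8.0), np.float64(0.0)), (np.float64(641.9), np.float64(-158.1), np.float64(8.0), np.float64(0.0)), (np.float64(632.3), np.float64(-141.7), np.float64(8.0), np.float64(0.0))]
[{"slide": [-5, 15, 2], "dr": [0.0, -0.0, 6.9]}, {"slide": [-3, 15, 2], "dr": [0.0, -0.0, 6.9]}, {"slide": [-1, 15, 2], "dr": [0.0, -0.0, 6.9]}, {"slide": [1, 15, 2], "dr": [0.0, -0.0, 6.9]}, {"slide": [3, 15, 2], "dr": [0.0, -0.0, 6.9]}, {"slide": [4, 15, 2], "dr": [0.0, -0.0, 6.9]}, {"slide": [6, 14, 2], "dr": [0.0, -0.0, 6.9]}, {"slide": [8, 13, 2], "dr": [0.0, -0.1, 6.9]}]
[{"slide": [9, 12, 2], "dr": [0.1, -0.1, 7.0]}, {"slide": [11, 11, 2], "dr": [0.0, -0.0, 6.9]}, {"slide": [12, 10, 2], "dr": [0.1, -0.1, 7.0]}, {"slide": [13, 8, 2], "dr": [0.0, -0.0, 6.9]}, {"slide": [13, 6, 1], "dr": [0.1, -0.0, 7.0]}, {"slide": [0, 0, 31], "dr": [-0.0, -0.0, -0.0]}, {"slide": [0, 0, 31], "dr": [-0.0, -0.0, -0.0]}, {"slide": [0, 0, 30], "dr": [-0.0, -0.0, -0.0]}]
[{"slide": [-13, -4, 0], "dr": [-0.0, -0.0, -0.0]}]
end [ 690.9 -185.2    8.3]
```

Request:
drive_tool([
  {"slide": [-5, 15, 2], "dr": [0, 0, 6.9]},
  {"slide": [-3, 15, 2], "dr": [0, 0, 6.9]},
  {"slide": [-1, 15, 2], "dr": [0, 0, 6.9]},
  {"slide": [1, 15, 2], "dr": [0, 0, 6.9]},
  {"slide": [3, 15, 2], "dr": [0, 0, 6.9]},
  {"slide": [4, 15, 2], "dr": [0, 0, 6.9]},
  {"slide": [6, 14, 2], "dr": [0, 0, 6.9]},
  {"slide": [8, 13, 2], "dr": [0, 0, 6.9]},
], gripper=-1)

```text
time_s: 10.78
tool_pos: [0.6291, -0.1658, 0.1029]
tool_rot: [-3.001, -0.93, 0.002]
force: [0.3, -0.8, 0.0]
grip_width: -0.0002
grip_force: 0.0
```

Request:
drive_tool([
  {"slide": [9, 12, 2], "dr": [0, 0, 7]},
  {"slide": [11, 11, 2], "dr": [0, 0, 6.9]},
  {"slide": [12, 10, 2], "dr": [0, 0, 7]},
  {"slide": [13, 8, 2], "dr": [0, 0, 6.9]},
  {"slide": [13, 6, 1], "dr": [0, 0, 7]},
  {"slide": [0, 0, 0], "dr": [0, 0, 0]},
  {"slide": [0, 0, 0], "dr": [0, 0, 0]},
  {"slide": [0, 0, 0], "dr": [0, 0, 0]},
])

```text
time_s: 11.45
tool_pos: [0.7001, -0.1885, 0.0943]
tool_rot: [-3.141, -0.004, 0.003]
force: [-0.6, -0.6, -0.6]
grip_width: -0.0001
grip_force: 0.0
```

```bash
python3 - <<'E'
from h import *
st();w=fold((655.8,-102.1),177.7,72,8)
plan(*w,step=30)
E
```

```text
11.45 [ 700.1 -188.5   94.3] phi 0.2 tilt 0.11 [-0.6 -0.6 -0.6] -0.1 0.0
[{"slide": [4, 1, -6], "dr": [-0.0, 0.1, 0.2]}, {"slide": [0, 0, 23], "dr": [-0.0, 0.0, -0.0]}, {"slide": [0, 0, 23], "dr": [-0.0, 0.0, -0.0]}, {"slide": [0, 0, 23], "dr": [-0.0, 0.0, -0.0]}, {"slide": [0, 0, 23], "dr": [-0.0, 0.0, -0.0]}, {"slide": [-13, -5, 0], "dr": [-0.0, 0.0, -0.0]}, {"slide": [-19, -4, 0], "dr": [-0.0, 0.0, -0.0]}, {"slide": [-18, -10, 0], "dr": [-0.0, 0.0, -0.0]}]
[{"slide": [-13, -14, 0], "dr": [-0.0, 0.0, -0.0]}, {"slide": [-10, -17, 0], "dr": [-0.0, 0.0, -0.0]}]
end [ 631.1 -139.5    8.3]
```

Request:
drive_tool([
  {"slide": [4, 1, 20], "dr": [0, 0, 0]},
  {"slide": [0, 0, 24], "dr": [0, 0, 0]},
  {"slide": [0, 0, 24], "dr": [0, 0, 0]},
  {"slide": [0, 0, 14], "dr": [0, 0, 0]},
  {"slide": [0, 0, 4], "dr": [0, 0, 0]},
  {"slide": [0, 0, 0], "dr": [0, 0, 0]},
  {"slide": [-7, -2, 0], "dr": [0, 0, 0]},
  {"slide": [-6, -3, 0], "dr": [0, 0, 0]},
])

```text
time_s: 12.12
tool_pos: [0.6924, -0.1854, 0.0109]
tool_rot: [3.141, -0.001, 0.003]
force: [-0.2, 1.1, 1.5]
grip_width: -0.0005
grip_force: 0.0
```

Request:
drive_tool([
  {"slide": [-10, -2, 0], "dr": [0, 0, 0]},
  {"slide": [-9, -2, 0], "dr": [0, 0, 0]},
  {"slide": [-9, -5, 0], "dr": [0, 0, 0]},
  {"slide": [-9, -5, 0], "dr": [0, 0, 0]},
  {"slide": [-7, -7, 0], "dr": [0, 0, 0]},
  {"slide": [-6, -7, 0], "dr": [0, 0, 0]},
  {"slide": [-5, -8, 0], "dr": [0, 0, 0]},
  {"slide": [-5, -9, 0], "dr": [0, 0, 0]},
])

```text
time_s: 12.78
tool_pos: [0.6319, -0.1393, 0.0099]
tool_rot: [3.141, -0.001, 0.002]
force: [0.2, -0.3, -0.4]
grip_width: 0.0001
grip_force: 0.0
```

Request:
drive_tool([
  {"slide": [0, 0, 0], "dr": [0, 0, 0]},
  {"slide": [0, 0, 0], "dr": [0, 0, 0]},
  {"slide": [0, 6, 0], "dr": [0, 0, 0]},
  {"slide": [0, 6, -10], "dr": [0, 0, 0]},
  {"slide": [0, 20, -30], "dr": [0, 0, 0]},
  {"slide": [0, 30, -30], "dr": [0, 0, 0]},
  {"slide": [0, 20, -20], "dr": [0, 0, 0]},
  {"slide": [0, 0, 0], "dr": [0, 0, 0]},
], gripper=0.25)

```text
time_s: 13.45
tool_pos: [0.6337, -0.231, 0.1048]
tool_rot: [3.135, -0.014, 0.012]
force: [0.3, -0.5, 0.3]
grip_width: 0.0538
grip_force: 0.0
```

```bash
python3 - <<'E'
from h import *
st()
look(cov=(.512,-.128),zc=.005)
im=np.load('/tmp/top.npz')['im'];s=np.load('/tmp/scene.npz')['im']
save('d1',np.hstack([cv2.resize(x,(400,400),interpolation=cv2.INTER_CUBIC) for x in(im[160:240,290:370],s[150:230,250:330])]))
E
```

```text
13.45 [ 633.7 -231.   104.8] phi -0.5 tilt 0.6 [ 0.3 -0.5  0.3] 53.8 0.0
top green (array([ 512. , -125.6]), array([159.8, 167.2]), 0.1, 3325)
top red (array([ 655.8, -102.2]), array([15.7, 98.3]), 87.5, 155)
top yellow (array([0., 0.]), array([0., 0.]), 0.0, 0)
top blue (array([0., 0.]), array([0., 0.]), 0.0, 0)
scene green (array([ 508.1, -121.5]), array([151.9, 160.6]), 0.2, 1716)
scene red (array([650. , -95.8]), array([ 23.1, 104.5]), 87.4, 159)
scene yellow (array([ 593.6, -331.2]), array([ 19.4, 101.7]), 71.1, 109)
scene blue (array([ 449. , -365.9]), array([99.9, 26.3]), 3.6, 162)
```

View pics/d1.png

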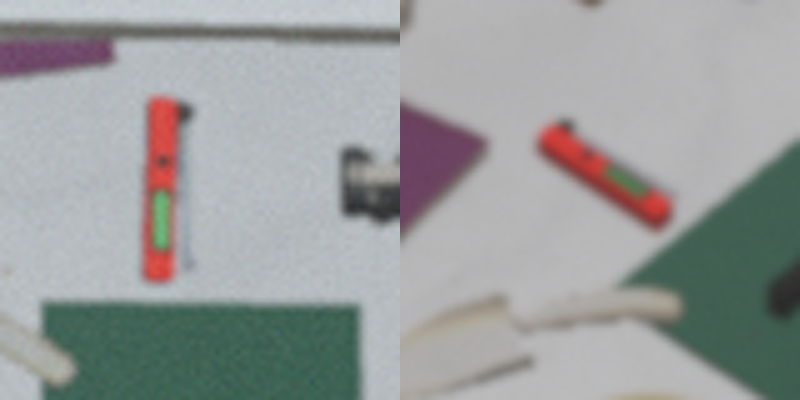

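```bash
python3 - <<'E'
from h import *
st();g=body((655.8,-102.2),177.6,2,2.75);print(g)
plan((*g,90,-2.4),(*g,40,-2.4),step=30)
E
```

```text
13.55 [ 632.3 -224.4  100.3] phi -0.3 tilt 0.16 [ 0.   0.7 -0.7] 53.0 0.0
[ 653.68659629 -104.86383648]
[{"slide": [4, -24, 2], "dr": [0.0, -0.0, 0.4]}, {"slide": [4, -24, 2], "dr": [0.0, -0.0, 0.4]}, {"slide": [4, -24, 2], "dr": [0.0, -0.0, 0.4]}, {"slide": [4, -24, 2], "dr": [0.0, -0.1, 0.5]}, {"slide": [3, -24, 2], "dr": [0.1, -0.0, 0.4]}, {"slide": [0, 0, 25], "dr": [-0.0, -0.0, 0.0]}, {"slide": [0, 0, 25], "dr": [-0.0, -0.0, 0.0]}]
end [ 653.6 -104.8   40.2]
```

Request:
drive_tool([
  {"slide": [4, -24, 2], "dr": [0, 0, 0.4]},
  {"slide": [4, -24, 2], "dr": [0, 0, 0.4]},
  {"slide": [4, -24, 2], "dr": [0, 0, 0.4]},
  {"slide": [4, -24, 2], "dr": [0, 0, 0.5]},
  {"slide": [3, -24, 2], "dr": [0, 0, 0.4]},
  {"slide": [0, 0, 25], "dr": [0, 0, 0]},
  {"slide": [0, 0, 25], "dr": [0, 0, 0]},
  {"slide": [0, 0, 0], "dr": [0, 0, 0]},
])

```text
time_s: 14.22
tool_pos: [0.6488, -0.0994, 0.033]
tool_rot: [-3.14, 0.054, 0.015]
force: [-1.5, 0.8, -0.3]
grip_width: 0.0533
grip_force: 0.0
```

Request:
drive_tool([
  {"slide": [0, 0, 0], "dr": [0, 0, 0]},
  {"slide": [0, 0, 0], "dr": [0, 0, 0]},
  {"slide": [0, 0, 0], "dr": [0, 0, 0]},
])

```text
time_s: 14.47
tool_pos: [0.6537, -0.102, 0.0401]
tool_rot: [3.141, -0.059, 0.003]
force: [-0.0, 0.1, -0.0]
grip_width: 0.0537
grip_force: 0.0
```

```bash
python3 - <<'E'
from h import *
st();plan((653.7,-104.9,5.5,-2.4))
E
```

```text
14.47 [ 653.7 -102.    40.1] phi -2.2 tilt 0.1 [-0.   0.1 -0. ] 53.7 0.0
[{"slide": [0, 3, 35], "dr": [0.0, -0.1, 0.2]}]
end [ 653.6 -105.     5.1]
```

Request:
drive_tool([
  {"slide": [0, 3, 10], "dr": [0, 0, 0]},
  {"slide": [0, 0, 12], "dr": [0, 0, 0]},
  {"slide": [0, 0, 8], "dr": [0, 0, 0]},
  {"slide": [0, 0, 4], "dr": [0, 0, 0]},
  {"slide": [0, 0, 1], "dr": [0, 0, 0]},
  {"slide": [0, 0, 0], "dr": [0, 0, 0]},
  {"slide": [0, 0, 0], "dr": [0, 0, 0]},
])

```text
time_s: 15.05
tool_pos: [0.6528, -0.1046, 0.0038]
tool_rot: [-3.141, 0.058, -0.0]
force: [-1.0, 0.6, 0.4]
grip_width: 0.0534
grip_force: 0.0
```

Request:
drive_tool([
  {"slide": [0, 0, 0], "dr": [0, 0, 0]},
  {"slide": [0, 0, 0], "dr": [0, 0, 0]},
  {"slide": [0, 0, 0], "dr": [0, 0, 0]},
  {"slide": [0, 0, 0], "dr": [0, 0, 0]},
  {"slide": [0, 0, 0], "dr": [0, 0, 0]},
  {"slide": [0, 0, 0], "dr": [0, 0, 0]},
  {"slide": [0, 0, 0], "dr": [0, 0, 0]},
  {"slide": [0, 0, 0], "dr": [0, 0, 0]},
], gripper=-1)

```text
time_s: 15.72
tool_pos: [0.6533, -0.1039, 0.0045]
tool_rot: [-3.14, 0.058, -0.002]
force: [-1.0, 3.3, 5.9]
grip_width: 0.0173
grip_force: 59.3
```

Request:
drive_tool([
  {"slide": [0, 0, -5], "dr": [0, 0, 0]},
  {"slide": [0, 0, -15], "dr": [0, 0, 0]},
  {"slide": [0, 0, -30], "dr": [0, 0, 0]},
  {"slide": [0, 0, -30], "dr": [0, 0, 0]},
  {"slide": [0, 0, -25], "dr": [0, 0, 0]},
  {"slide": [0, 0, -10], "dr": [0, 0, 0]},
  {"slide": [0, 0, 0], "dr": [0, 0, 0]},
  {"slide": [0, 0, 0], "dr": [0, 0, 0]},
])

```text
time_s: 16.38
tool_pos: [0.6523, -0.105, 0.1182]
tool_rot: [3.141, -0.059, -0.0]
force: [0.1, 0.7, -2.5]
grip_width: 0.0167
grip_force: 58.5
```

```bash
python3 - <<'E'
from h import *
st()
im,d=imaging.capture('scene');s=imaging.capture('top')[0]
save('e1',np.hstack([cv2.resize(x,(400,400),interpolation=cv2.INTER_CUBIC) for x in(im[110:230,240:360],s[160:240,290:370])]))
# case: axis 3deg, origin
C=np.array((571,264.2));a=3
for y in(48,0,-48): print(y,body(C,a,3,y).round(1))
# case rim/ribs from depth in top view
im2=s;W=world('top',imaging.capture('top')[1]); 
q=(W-np.r_[C/1000,0])[...,:2]@np.array([U(3),U(93)]).T*1000
z=W[...,2]*1000
def mz(x0,x1,y0,y1):
    k=(q[...,0]>x0)&(q[...,0]<x1)&(q[...,1]>y0)&(q[...,1]<y1)&(z>-20)&(z<60);return np.round(np.median(z[k]),1),k.sum()
print([ (x,mz(x,x+4,-80,80)) for x in range(-100,100,8)])
print([ (y,mz(-50,50,y,y+4)) for y in range(-104,104,8)])
E
```

```text
16.38 [ 652.3 -105.   118.2] phi -2.1 tilt 0.03 [ 0.1  0.7 -2.5] 16.7 58.5
48 [571.5 312.3]
0 [574.  264.4]
-48 [576.5 216.4]
[(-100, (np.float64(1.1), np.int64(96))), (-92, (np.float64(0.1), np.int64(96))), (-84, (np.float64(26.4), np.int64(96))), (-76, (np.float64(26.8), np.int64(95))), (-68, (np.float64(25.9), np.int64(92))), (-60, (np.float64(4.7), np.int64(92))), (-52, (np.float64(4.7), np.int64(93))), (-44, (np.float64(4.8), np.int64(91))), (-36, (np.float64(4.3), np.int64(99))), (-28, (np.float64(4.7), np.int64(96))), (-20, (np.float64(4.7), np.int64(92))), (-12, (np.float64(4.9), np.int64(98))), (-4, (np.float64(4.4), np.int64(95))), (4, (np.float64(4.2), np.int64(98))), (12, (np.float64(4.5), np.int64(95))), (20, (np.float64(4.4), np.int64(93))), (28, (np.float64(4.2), np.int64(93))), (36, (np.float64(4.3), np.int64(93))), (44, (np.float64(4.0), np.int64(90))), (52, (np.float64(4.8), np.int64(91))), (60, (np.float64(5.4), np.int64(90))), (68, (np.float64(23.9), np.int64(208))), (76, (np.float64(47.1), np.int64(92))), (84, (np.float64(47.2), np.int64(74))), (92, (np.float64(2
[... 350 characters left out ...]
, (np.float64(5.2), np.int64(56))), (-32, (np.float64(4.7), np.int64(54))), (-24, (np.float64(6.4), np.int64(50))), (-16, (np.float64(4.0), np.int64(63))), (-8, (np.float64(3.7), np.int64(58))), (0, (np.float64(4.8), np.int64(57))), (8, (np.float64(4.3), np.int64(52))), (16, (np.float64(4.1), np.int64(53))), (24, (np.float64(8.4), np.int64(43))), (32, (np.float64(4.9), np.int64(54))), (40, (np.float64(4.4), np.int64(51))), (48, (np.float64(5.6), np.int64(49))), (56, (np.float64(4.7), np.int64(51))), (64, (np.float64(5.7), np.int64(56))), (72, (np.float64(5.0), np.int64(53))), (80, (np.float64(4.6), np.int64(50))), (88, (np.float64(27.2), np.int64(52))), (96, (np.float64(1.9), np.int64(31)))]
```

View pics/e1.png

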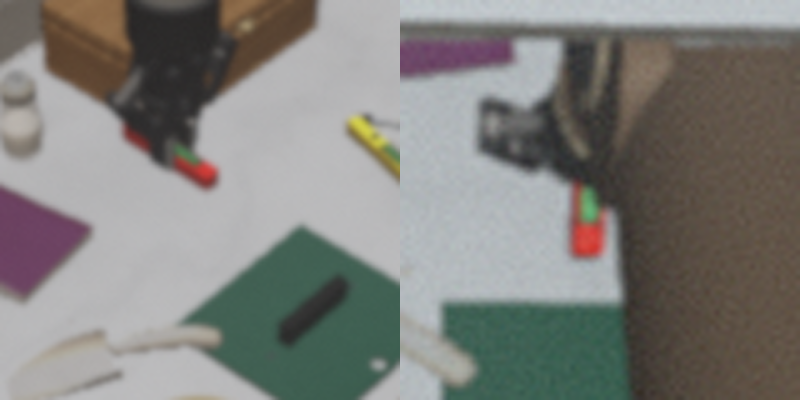

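```bash
python3 - <<'E'
from h import *
C=(571,264.2);g=body(C,3,3,50);print(g);st()
plan((*g,100,3),step=32)
E
```

```text
[571.37909079 314.28848461]
16.53 [ 651.4 -104.6  116.4] phi -2.1 tilt 0.21 [-0.6  1.  -1.5] 17.1 58.6
[{"slide": [-7, -30, 1], "dr": [-0.0, 0.0, -0.4]}, {"slide": [-7, -30, 1], "dr": [-0.0, 0.0, -0.4]}, {"slide": [-6, -30, 1], "dr": [-0.0, 0.0, -0.4]}, {"slide": [-6, -30, 1], "dr": [-0.0, 0.0, -0.4]}, {"slide": [-6, -30, 1], "dr": [-0.0, 0.0, -0.4]}, {"slide": [-6, -30, 1], "dr": [-0.0, 0.0, -0.3]}, {"slide": [-6, -30, 1], "dr": [-0.0, 0.0, -0.4]}, {"slide": [-5, -30, 1], "dr": [-0.0, 0.0, -0.3]}]
[{"slide": [-5, -30, 1], "dr": [-0.0, 0.0, -0.4]}, {"slide": [-5, -30, 2], "dr": [-0.0, 0.0, -0.3]}, {"slide": [-5, -30, 1], "dr": [-0.0, 0.1, -0.4]}, {"slide": [-5, -30, 2], "dr": [-0.0, 0.0, -0.3]}, {"slide": [-4, -30, 1], "dr": [-0.0, 0.1, -0.4]}, {"slide": [-5, -29, 2], "dr": [-0.0, 0.0, -0.3]}]
end [571.  314.1  99.8]
```

Request:
drive_tool([
  {"slide": [-4, -15, 1], "dr": [0, 0, -0.4]},
  {"slide": [-7, -30, 1], "dr": [0, 0, -0.4]},
  {"slide": [-6, -30, 1], "dr": [0, 0, -0.4]},
  {"slide": [-6, -30, 1], "dr": [0, 0, -0.4]},
  {"slide": [-6, -30, 1], "dr": [0, 0, -0.4]},
  {"slide": [-6, -30, 1], "dr": [0, 0, -0.3]},
  {"slide": [-6, -30, 1], "dr": [0, 0, -0.4]},
  {"slide": [-5, -30, 1], "dr": [0, 0, -0.3]},
])

```text
time_s: 17.2
tool_pos: [0.6076, 0.1232, 0.1094]
tool_rot: [3.141, 0.026, -0.003]
force: [0.8, 0.5, -1.4]
grip_width: 0.0167
grip_force: 58.7
```

Request:
drive_tool([
  {"slide": [-5, -30, 1], "dr": [0, 0, -0.4]},
  {"slide": [-5, -30, 2], "dr": [0, 0, -0.3]},
  {"slide": [-5, -30, 1], "dr": [0, 0, -0.4]},
  {"slide": [-5, -30, 2], "dr": [0, 0, -0.3]},
  {"slide": [-4, -30, 1], "dr": [0, 0, -0.4]},
  {"slide": [-5, -29, 2], "dr": [0, 0, -0.3]},
  {"slide": [-3, -15, 0], "dr": [0, 0, 0]},
  {"slide": [0, 0, 0], "dr": [0, 0, 0]},
])

```text
time_s: 17.87
tool_pos: [0.5676, 0.3194, 0.1006]
tool_rot: [-3.138, -0.092, 0.004]
force: [-1.1, -0.0, -2.1]
grip_width: 0.0172
grip_force: 58.8
```

Request:
drive_tool([
  {"slide": [0, 0, 0], "dr": [0, 0, 0]},
  {"slide": [0, 0, 0], "dr": [0, 0, 0]},
  {"slide": [0, 0, 0], "dr": [0, 0, 0]},
])

```text
time_s: 18.12
tool_pos: [0.5718, 0.3115, 0.1015]
tool_rot: [3.139, 0.077, -0.0]
force: [1.2, -0.4, -1.0]
grip_width: 0.0164
grip_force: 58.7
```

```bash
python3 - <<'E'
from h import *
C=(571,264.2);g=body(C,3,3,50);st()
plan((*g,30,3),step=30)
im,d=imaging.capture('scene')
save('e2',np.hstack([cv2.resize(x,(400,400),interpolation=cv2.INTER_CUBIC) for x in(im[210:310,150:250],)]))
E
```

```text
18.12 [571.8 311.5 101.5] phi 2.8 tilt 0.08 [ 1.2 -0.4 -1. ] 16.4 58.7
[{"slide": [0, -1, 24], "dr": [0.0, 0.0, -0.1]}, {"slide": [0, -1, 24], "dr": [0.0, 0.0, -0.0]}, {"slide": [0, -1, 23], "dr": [0.1, 0.0, -0.1]}]
end [571.6 314.4  30.5]
```

View pics/e2.png

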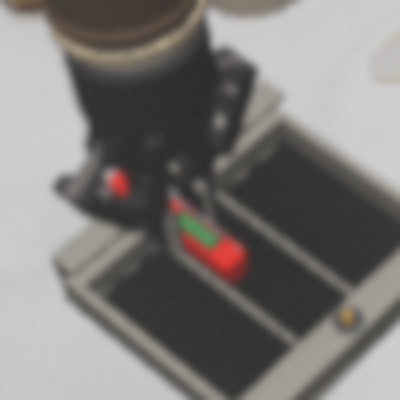

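Request:
drive_tool([
  {"slide": [0, -1, 15], "dr": [0, 0, 0]},
  {"slide": [0, -1, 24], "dr": [0, 0, 0]},
  {"slide": [0, -1, 20], "dr": [0, 0, 0]},
  {"slide": [0, 0, 10], "dr": [0, 0, 0]},
  {"slide": [0, 0, 0], "dr": [0, 0, 0]},
  {"slide": [0, 0, 0], "dr": [0, 0, 0]},
  {"slide": [0, 0, 0], "dr": [0, 0, 0]},
])

```text
time_s: 18.75
tool_pos: [0.5719, 0.3167, 0.034]
tool_rot: [-3.14, -0.08, -0.002]
force: [-0.4, -0.2, -1.6]
grip_width: 0.0167
grip_force: 58.7
```

Request:
drive_tool([
  {"slide": [0, 0, 8], "dr": [0, 0, 0]},
  {"slide": [0, 0, 6], "dr": [0, 0, 0]},
  {"slide": [0, 0, 4], "dr": [0, 0, 0]},
  {"slide": [0, 0, 2], "dr": [0, 0, 0]},
  {"slide": [0, 0, 1], "dr": [0, 0, 0]},
  {"slide": [0, 0, 1], "dr": [0, 0, 0]},
  {"slide": [0, 0, 0], "dr": [0, 0, 0]},
  {"slide": [0, 0, 0], "dr": [0, 0, 0]},
])

```text
time_s: 19.42
tool_pos: [0.571, 0.3168, 0.0108]
tool_rot: [-3.14, -0.081, -0.0]
force: [0.2, 0.2, -1.7]
grip_width: 0.0167
grip_force: 58.7
```

```bash
python3 - <<'E'
from h import *
st()
E
```

```text
19.42 [571.  316.8  10.8] phi 3.0 tilt 0.01 [ 0.2  0.2 -1.7] 16.7 58.7
```

Request:
drive_tool([
  {"slide": [0, 2, 0], "dr": [0, 0, 0]},
  {"slide": [0, 0, 1], "dr": [0, 0, 0]},
  {"slide": [0, 0, 1], "dr": [0, 0, 0]},
  {"slide": [0, 0, 0], "dr": [0, 0, 0]},
  {"slide": [0, 0, 0], "dr": [0, 0, 0]},
  {"slide": [0, 0, 0], "dr": [0, 0, 0]},
])

```text
time_s: 19.92
tool_pos: [0.571, 0.3147, 0.0088]
tool_rot: [-3.141, -0.081, -0.0]
force: [0.0, -0.7, -1.0]
grip_width: 0.0166
grip_force: 58.7
```

Request:
drive_tool([
  {"slide": [0, 0, 0], "dr": [0, 0, 0]},
  {"slide": [0, 0, 0], "dr": [0, 0, 0]},
  {"slide": [0, 0, 0], "dr": [0, 0, 0]},
  {"slide": [0, 0, -6], "dr": [0, 0, 0]},
  {"slide": [0, 0, -14], "dr": [0, 0, 0]},
  {"slide": [0, 0, -30], "dr": [0, 0, 0]},
  {"slide": [0, 0, -30], "dr": [0, 0, 0]},
  {"slide": [0, 0, -10], "dr": [0, 0, 0]},
], gripper=-0.3)

```text
time_s: 20.58
tool_pos: [0.5732, 0.3162, 0.1047]
tool_rot: [-3.137, -0.081, -0.01]
force: [1.4, 0.5, 0.7]
grip_width: 0.0303
grip_force: 0.0
```

```bash
python3 - <<'E'
from h import *
st();c=(596,-336.5);w=fold(c,163.5,46,8)
plan((560,100,120,0),(w[0][0],w[0][1],100,-16.5),step=40)
E
```

```text
20.58 [573.2 316.2 104.7] phi 3.0 tilt 0.4 [1.4 0.5 0.7] 30.3 0.0
[{"slide": [-4, 36, -3], "dr": [-0.0, -0.1, 0.5]}, {"slide": [-4, 36, -3], "dr": [-0.0, -0.0, 0.5]}, {"slide": [-3, 36, -3], "dr": [-0.1, -0.1, 0.5]}, {"slide": [-3, 36, -2], "dr": [-0.0, -0.0, 0.5]}, {"slide": [-3, 36, -2], "dr": [-0.1, -0.1, 0.5]}, {"slide": [-3, 36, -3], "dr": [-0.0, -0.0, 0.5]}, {"slide": [2, 37, 1], "dr": [-0.0, -0.0, 1.2]}, {"slide": [3, 37, 1], "dr": [-0.0, -0.0, 1.2]}]
[{"slide": [4, 37, 2], "dr": [-0.0, -0.0, 1.2]}, {"slide": [4, 37, 1], "dr": [-0.0, -0.0, 1.2]}, {"slide": [5, 37, 2], "dr": [-0.0, -0.0, 1.2]}, {"slide": [6, 37, 1], "dr": [-0.0, -0.0, 1.2]}, {"slide": [7, 37, 2], "dr": [-0.0, -0.0, 1.2]}, {"slide": [8, 36, 1], "dr": [-0.0, -0.0, 1.2]}, {"slide": [8, 36, 2], "dr": [-0.0, -0.0, 1.1]}, {"slide": [9, 36, 1], "dr": [-0.0, -0.0, 1.2]}]
[{"slide": [10, 36, 2], "dr": [-0.0, -0.0, 1.1]}, {"slide": [11, 36, 1], "dr": [-0.0, -0.0, 1.2]}, {"slide": [11, 35, 2], "dr": [-0.0, -0.0, 1.1]}, {"slide": [12, 35, 1], "dr": [-0.0, -0.0, 1.2]}]
end [ 590.  -420.1  100.1]
```

Request:
drive_tool([
  {"slide": [-4, 36, -3], "dr": [0, 0, 0.5]},
  {"slide": [-4, 36, -3], "dr": [0, 0, 0.5]},
  {"slide": [-3, 36, -3], "dr": [0, 0, 0.5]},
  {"slide": [-3, 36, -2], "dr": [0, 0, 0.5]},
  {"slide": [-3, 36, -2], "dr": [0, 0, 0.5]},
  {"slide": [-3, 36, -3], "dr": [0, 0, 0.5]},
  {"slide": [2, 37, 1], "dr": [0, 0, 1.2]},
  {"slide": [3, 37, 1], "dr": [0, 0, 1.2]},
], gripper=-1)

```text
time_s: 21.25
tool_pos: [0.5618, 0.0226, 0.1144]
tool_rot: [-3.141, 0.068, -0.003]
force: [1.1, -0.2, -0.5]
grip_width: 0.0002
grip_force: 0.0
```

Request:
drive_tool([
  {"slide": [4, 37, 2], "dr": [0, 0, 1.2]},
  {"slide": [4, 37, 1], "dr": [0, 0, 1.2]},
  {"slide": [5, 37, 2], "dr": [0, 0, 1.2]},
  {"slide": [6, 37, 1], "dr": [0, 0, 1.2]},
  {"slide": [7, 37, 2], "dr": [0, 0, 1.2]},
  {"slide": [8, 36, 1], "dr": [0, 0, 1.2]},
  {"slide": [8, 36, 2], "dr": [0, 0, 1.1]},
  {"slide": [9, 36, 1], "dr": [0, 0, 1.2]},
])

```text
time_s: 21.92
tool_pos: [0.5787, -0.2749, 0.1019]
tool_rot: [3.124, -0.328, 0.002]
force: [0.8, 0.3, 0.2]
grip_width: -0.0001
grip_force: 0.0
```

```bash
python3 - <<'E'
from h import *
st();look(cov=(.512,-.128),zc=.005,red=(.571,.312))
im=np.load('/tmp/top.npz')['im'];s=np.load('/tmp/scene.npz')['im']
save('f1',np.hstack([cv2.resize(x,(400,400),interpolation=cv2.INTER_CUBIC) for x in(im[185:275,135:225],s[225:335,155:265])]))
E
```

```text
21.92 [ 578.7 -274.9  101.9] phi -12.0 tilt 0.07 [0.8 0.3 0.2] -0.1 0.0
top green (array([ 511.3, -125.6]), array([167.1, 159.6]), 89.6, 3303)
top red (array([574.4, 320.5]), array([103.3,  20.1]), 3.7, 230)
top yellow (array([ 556.6, -324. ]), array([16.4, 13.7]), 88.4, 33)
top blue OpenCV(4.12.0) /io/opencv/modules/calib3d/src/undistort.dispatch.cpp:347: error: (-215:Assertion failed) CV_IS_MAT(_src) && CV_IS_MAT(_dst) && (_src->rows == 1 || _src->cols == 1) && (_dst->rows == 1 || _dst->cols == 1) && _src->cols + _src->rows - 1 == _dst->rows + _dst->cols - 1 && (CV_MAT_TYPE(_src->type) == CV_32FC2 || CV_MAT_TYPE(_src->type) == CV_64FC2) && (CV_MAT_TYPE(_dst->type) == CV_32FC2 || CV_MAT_TYPE(_dst->type) == CV_64FC2) in function 'cvUndistortPointsInternal'

scene green (array([ 509.3, -122. ]), array([160.3, 153.4]), 89.9, 1708)
scene red (array([570.9, 321.6]), array([111.4,  24.5]), 1.9, 301)
scene yellow (array([ 594.3, -331.4]), array([ 19.4, 100.2]), 71.1, 108)
scene blue (array([ 449. , -365.9]), array([99.9, 26.3]), 3.6, 161)
```

View pics/f1.png

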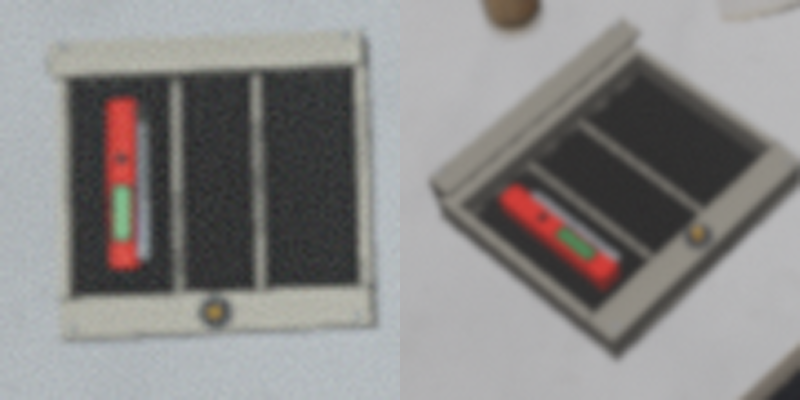

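```bash
python3 - <<'E'
from h import *
st();print('pin',plane('top',[(135+215/4.444,185+312/4.444)],.033)*1000,body((571,264.2),3,-74,0))
c=(596,-336.5);w=fold(c,163.5,46,8,phi=-16.5);print(w)
plan(*w[:1])
E
```

```text
22.02 [ 577.1 -282.   101.8] phi -12.5 tilt 0.29 [-0.8 -0.9 -0.5] -0.0 0.0
pin [[496.79775974 259.16579073]] [497.10141443 260.32713924]
[(np.float64(589.7), np.float64(-420.3), np.float64(100.0), np.float64(-16.5)), (np.float64(589.7), np.float64(-420.3), np.float64(8.0), np.float64(-16.5)), (np.float64(582.8), np.float64(-408.1), np.float64(8.0), np.float64(-16.5)), (np.float64(575.4), np.float64(-399.1), np.float64(8.0), np.float64(-16.5)), (np.float64(569.6), np.float64(-389.1), np.float64(8.0), np.float64(-16.5)), (np.float64(565.5), np.float64(-378.2), np.float64(8.0), np.float64(-16.5)), (np.float64(563.2), np.float64(-366.7), np.float64(8.0), np.float64(-16.5))]
[{"slide": [11, 33, 1], "dr": [0.1, -0.0, 1.0]}, {"slide": [11, 33, 0], "dr": [0.1, -0.0, 1.0]}, {"slide": [12, 33, 1], "dr": [0.0, -0.1, 1.0]}, {"slide": [12, 32, 0], "dr": [0.1, -0.0, 1.0]}]
end [ 590.  -420.2  100.1]
```

Request:
drive_tool([
  {"slide": [11, 33, 1], "dr": [0, 0, 1]},
  {"slide": [11, 33, 0], "dr": [0, 0, 1]},
  {"slide": [12, 33, 1], "dr": [0, 0, 1]},
  {"slide": [12, 32, 0], "dr": [0, 0, 1]},
  {"slide": [0, 0, 0], "dr": [0, 0, 0]},
  {"slide": [0, 0, 0], "dr": [0, 0, 0]},
  {"slide": [0, 0, 0], "dr": [0, 0, 0]},
  {"slide": [0, 0, 0], "dr": [0, 0, 0]},
])

```text
time_s: 22.68
tool_pos: [0.5937, -0.4092, 0.0992]
tool_rot: [-3.11, 0.432, -0.001]
force: [-0.7, 2.1, -0.1]
grip_width: 0.0001
grip_force: 0.0
```

```bash
python3 - <<'E'
from h import *
st();look(cov=None,red=None)
c=(596,-336.5);w=fold(c,163.5,46,8,phi=-16.5)
plan(*w,step=24)
E
```

```text
22.68 [ 593.7 -409.2   99.2] phi -15.8 tilt 0.08 [-0.7  2.1 -0.1] 0.1 0.0
top yellow (array([ 596. , -337.1]), array([18.6, 99.2]), 73.6, 179)
top blue (array([ 452.7, -373. ]), array([98.5, 19.3]), 4.0, 189)
scene yellow (array([ 593.6, -331.2]), array([ 19.4, 101.7]), 71.1, 108)
scene blue (array([ 449. , -365.9]), array([99.9, 26.3]), 3.6, 162)
[{"slide": [-1, 12, -1], "dr": [-0.0, -0.0, 0.7]}, {"slide": [0, 0, 23], "dr": [-0.0, -0.0, -0.0]}, {"slide": [0, 0, 23], "dr": [-0.0, -0.0, -0.0]}, {"slide": [0, 0, 23], "dr": [-0.0, -0.0, -0.0]}, {"slide": [0, 0, 23], "dr": [-0.0, -0.0, -0.0]}, {"slide": [-10, -10, 0], "dr": [-0.0, -0.0, -0.0]}, {"slide": [-10, -7, 0], "dr": [-0.0, -0.0, -0.0]}, {"slide": [-8, -8, 0], "dr": [-0.0, -0.0, -0.0]}]
[{"slide": [-7, -9, 0], "dr": [-0.0, -0.0, -0.0]}, {"slide": [-6, -10, 0], "dr": [-0.0, -0.0, -0.0]}]
end [ 562.7 -366.8    8.3]
```

Request:
drive_tool([
  {"slide": [-1, 12, 15], "dr": [0, 0, 0.7]},
  {"slide": [0, 0, 30], "dr": [0, 0, 0]},
  {"slide": [0, 0, 25], "dr": [0, 0, 0]},
  {"slide": [0, 0, 15], "dr": [0, 0, 0]},
  {"slide": [0, 0, 6], "dr": [0, 0, 0]},
  {"slide": [0, 0, 0], "dr": [0, 0, 0]},
  {"slide": [-5, -5, 0], "dr": [0, 0, 0]},
  {"slide": [-5, -5, 0], "dr": [0, 0, 0]},
])

```text
time_s: 23.45
tool_pos: [0.5826, -0.4104, 0.0092]
tool_rot: [3.107, -0.455, 0.003]
force: [0.1, -0.5, 0.4]
grip_width: -0.0002
grip_force: 0.0
```

Request:
drive_tool([
  {"slide": [-10, -7, 0], "dr": [0, 0, 0]},
  {"slide": [-8, -8, 0], "dr": [0, 0, 0]},
  {"slide": [-7, -9, 0], "dr": [0, 0, 0]},
  {"slide": [-4, -6, 0], "dr": [0, 0, 0]},
  {"slide": [-2, -5, 0], "dr": [0, 0, 0]},
  {"slide": [0, 0, 0], "dr": [0, 0, 0]},
  {"slide": [0, 0, 0], "dr": [0, 0, 0]},
])

```text
time_s: 24.03
tool_pos: [0.5629, -0.3676, 0.0085]
tool_rot: [3.108, -0.453, 0.002]
force: [0.9, -0.8, -0.2]
grip_width: -0.0002
grip_force: 0.2
```

Request:
drive_tool([
  {"slide": [0, 6, 0], "dr": [0, 0, 0]},
  {"slide": [0, 6, -10], "dr": [0, 0, 0]},
  {"slide": [0, 15, -25], "dr": [0, 0, 0]},
  {"slide": [0, 20, -25], "dr": [0, 0, 0]},
  {"slide": [0, 20, -20], "dr": [0, 0, 0]},
  {"slide": [0, 10, -10], "dr": [0, 0, 0]},
  {"slide": [0, 0, 0], "dr": [0, 0, 0]},
  {"slide": [0, 0, 0], "dr": [0, 0, 0]},
], gripper=0.25)

```text
time_s: 24.7
tool_pos: [0.5398, -0.442, 0.0977]
tool_rot: [-3.108, 0.457, -0.001]
force: [0.2, 1.0, -0.6]
grip_width: 0.0538
grip_force: 0.0
```

```bash
python3 - <<'E'
from h import *
st();look(cov=(.512,-.128),zc=.005,red=(.574,.32))
im=np.load('/tmp/top.npz')['im'];s=np.load('/tmp/scene.npz')['im']
save('g1',np.hstack([cv2.resize(x,(400,400),interpolation=cv2.INTER_CUBIC) for x in(im[180:300,380:500],s[130:190,330:390])]))
E
```

```text
24.7 [ 539.8 -442.    97.7] phi -16.7 tilt 0.02 [ 0.2  1.  -0.6] 53.8 0.0
top green (array([ 511.3, -125.4]), array([158. , 167.1]), 0.2, 3297)
top red (array([573.4, 320.4]), array([105.6,  20.1]), 3.7, 231)
top yellow (array([ 595.9, -337. ]), array([18.6, 99. ]), 73.6, 179)
top blue (array([ 452.8, -373. ]), array([98.3, 19.3]), 4.0, 186)
scene green (array([ 509.2, -122.3]), array([160.9, 153.7]), 89.9, 1697)
scene red (array([570.9, 321.6]), array([111.4,  24.5]), 1.9, 301)
scene yellow (array([ 594.3, -331.4]), array([ 19.4, 100.2]), 71.1, 109)
scene blue (array([ 449. , -365.9]), array([99.9, 26.3]), 3.6, 161)
```

View pics/g1.png

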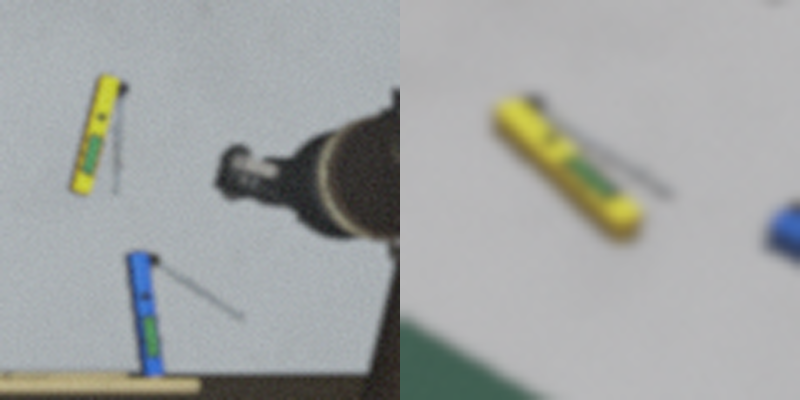

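```bash
python3 - <<'E'
from h import *
st();g=body((596,-337),163.5,2,3.5);print(g)
plan((*g,80,-16.5),step=25)
E
```

```text
24.8 [ 540.2 -439.4   96. ] phi -16.6 tilt 0.18 [-0.5  0.2  0.3] 53.4 0.0
[ 593.08830682 -339.78783838]
[{"slide": [4, -22, 3], "dr": [-0.0, 0.0, -0.0]}, {"slide": [5, -22, 3], "dr": [-0.0, 0.0, -0.0]}, {"slide": [4, -22, 3], "dr": [-0.0, 0.0, -0.0]}, {"slide": [5, -22, 4], "dr": [-0.1, 0.1, -0.0]}, {"slide": [4, -22, 3], "dr": [-0.0, 0.0, -0.1]}]
end [ 592.6 -340.2   80.2]
```

Request:
drive_tool([
  {"slide": [4, -22, 3], "dr": [0, 0, 0]},
  {"slide": [5, -22, 3], "dr": [0, 0, 0]},
  {"slide": [4, -22, 3], "dr": [0, 0, 0]},
  {"slide": [5, -22, 4], "dr": [0, 0, 0]},
  {"slide": [4, -22, 8], "dr": [0, 0, 0]},
  {"slide": [0, 0, 20], "dr": [0, 0, 0]},
  {"slide": [0, 0, 15], "dr": [0, 0, 0]},
  {"slide": [0, 0, 0], "dr": [0, 0, 0]},
], gripper=0.55)

```text
time_s: 25.47
tool_pos: [0.5909, -0.3381, 0.0367]
tool_rot: [-3.106, 0.448, 0.012]
force: [-0.7, 0.4, -0.9]
grip_width: 0.0662
grip_force: 0.0
```

Request:
drive_tool([
  {"slide": [0, 0, 0], "dr": [0, 0, 0]},
  {"slide": [0, 0, 0], "dr": [0, 0, 0]},
  {"slide": [0, 0, 0], "dr": [0, 0, 0]},
  {"slide": [0, 0, 0], "dr": [0, 0, 0]},
])

```text
time_s: 25.8
tool_pos: [0.5932, -0.3428, 0.0428]
tool_rot: [3.108, -0.455, 0.002]
force: [-0.2, -0.3, 0.2]
grip_width: 0.0659
grip_force: 0.0
```

```bash
python3 - <<'E'
from h import *
st();g=body((596,-337),163.5,2,3);plan((*g,5,-16.5))
E
```

```text
25.8 [ 593.2 -342.8   42.8] phi -16.7 tilt 0.09 [-0.2 -0.3  0.2] 65.9 0.0
[{"slide": [-1, -3, 38], "dr": [0.0, -0.1, -0.2]}]
end [ 593.2 -339.6    4.8]
```

Request:
drive_tool([
  {"slide": [-1, -3, 12], "dr": [0, 0, 0]},
  {"slide": [0, 0, 13], "dr": [0, 0, 0]},
  {"slide": [0, 0, 8], "dr": [0, 0, 0]},
  {"slide": [0, 0, 4], "dr": [0, 0, 0]},
  {"slide": [0, 0, 1], "dr": [0, 0, 0]},
  {"slide": [0, 0, 0], "dr": [0, 0, 0]},
  {"slide": [0, 0, 0], "dr": [0, 0, 0]},
  {"slide": [0, 0, 0], "dr": [0, 0, 0]},
])

```text
time_s: 26.47
tool_pos: [0.593, -0.3395, 0.0042]
tool_rot: [3.108, -0.455, 0.001]
force: [0.4, 0.1, 0.8]
grip_width: 0.0661
grip_force: 0.0
```

Request:
drive_tool([
  {"slide": [0, 0, 0], "dr": [0, 0, 0]},
  {"slide": [0, 0, 0], "dr": [0, 0, 0]},
  {"slide": [0, 0, 0], "dr": [0, 0, 0]},
  {"slide": [0, 0, 0], "dr": [0, 0, 0]},
  {"slide": [0, 0, 0], "dr": [0, 0, 0]},
  {"slide": [0, 0, 0], "dr": [0, 0, 0]},
  {"slide": [0, 0, 0], "dr": [0, 0, 0]},
  {"slide": [0, 0, 0], "dr": [0, 0, 0]},
], gripper=-1)

```text
time_s: 27.13
tool_pos: [0.5933, -0.3385, 0.0044]
tool_rot: [-3.108, 0.454, -0.001]
force: [-0.5, 2.8, 5.4]
grip_width: 0.0168
grip_force: 59.3
```

Request:
drive_tool([
  {"slide": [0, 0, -5], "dr": [0, 0, 0]},
  {"slide": [0, 0, -15], "dr": [0, 0, 0]},
  {"slide": [0, 0, -30], "dr": [0, 0, 0]},
  {"slide": [0, 0, -30], "dr": [0, 0, 0]},
  {"slide": [0, 0, -15], "dr": [0, 0, 0]},
  {"slide": [0, 0, -5], "dr": [0, 0, 0]},
  {"slide": [0, 0, 0], "dr": [0, 0, 0]},
  {"slide": [0, 0, 0], "dr": [0, 0, 0]},
])

```text
time_s: 27.8
tool_pos: [0.5921, -0.3391, 0.1033]
tool_rot: [-3.108, 0.455, 0.001]
force: [-0.1, 0.0, -1.6]
grip_width: 0.0167
grip_force: 58.6
```

```bash
python3 - <<'E'
from h import *
st();C=(571,264.2);g=body(C,3,3,0);print(g)
plan((*g,105,3),step=36)
E
```

```text
27.8 [ 592.1 -339.1  103.3] phi -16.6 tilt 0.04 [-0.1  0.  -1.6] 16.7 58.6
[573.9958886  264.35700787]
[{"slide": [-11, -34, 0], "dr": [-0.0, 0.0, -1.2]}, {"slide": [-10, -34, 0], "dr": [-0.0, 0.0, -1.2]}, {"slide": [-10, -34, 0], "dr": [-0.0, 0.0, -1.1]}, {"slide": [-9, -34, 0], "dr": [-0.0, 0.0, -1.2]}, {"slide": [-8, -35, 0], "dr": [-0.0, 0.0, -1.1]}, {"slide": [-8, -35, 0], "dr": [-0.0, 0.0, -1.2]}, {"slide": [-7, -35, 0], "dr": [-0.0, 0.0, -1.1]}, {"slide": [-6, -35, 0], "dr": [-0.0, 0.0, -1.2]}]
[{"slide": [-6, -35, 0], "dr": [-0.0, 0.0, -1.1]}, {"slide": [-5, -35, 0], "dr": [-0.0, 0.0, -1.2]}, {"slide": [-4, -35, 0], "dr": [-0.0, 0.0, -1.1]}, {"slide": [-4, -35, 0], "dr": [-0.0, 0.0, -1.2]}, {"slide": [-3, -35, 0], "dr": [-0.0, 0.0, -1.1]}, {"slide": [-2, -36, 0], "dr": [-0.0, 0.0, -1.2]}, {"slide": [-1, -35, -1], "dr": [-0.0, 0.0, -1.1]}, {"slide": [-1, -36, 0], "dr": [-0.0, 0.0, -1.2]}]
[{"slide": [0, -35, -1], "dr": [-0.0, 0.0, -1.1]}]
end [574.1 263.9 105.4]
```

Request:
drive_tool([
  {"slide": [-5, -17, 0], "dr": [0, 0, -1.2]},
  {"slide": [-10, -34, 0], "dr": [0, 0, -1.2]},
  {"slide": [-10, -34, 0], "dr": [0, 0, -1.1]},
  {"slide": [-9, -34, 0], "dr": [0, 0, -1.2]},
  {"slide": [-8, -35, 0], "dr": [0, 0, -1.1]},
  {"slide": [-8, -35, 0], "dr": [0, 0, -1.2]},
  {"slide": [-7, -35, 0], "dr": [0, 0, -1.1]},
  {"slide": [-6, -35, 0], "dr": [0, 0, -1.2]},
])

```text
time_s: 28.47
tool_pos: [0.5845, -0.0701, 0.1021]
tool_rot: [-3.135, 0.198, 0.005]
force: [0.7, -0.4, -0.4]
grip_width: 0.0166
grip_force: 58.9
```

Request:
drive_tool([
  {"slide": [-6, -35, 0], "dr": [0, 0, -1.1]},
  {"slide": [-5, -35, 0], "dr": [0, 0, -1.2]},
  {"slide": [-4, -35, 0], "dr": [0, 0, -1.1]},
  {"slide": [-4, -35, 0], "dr": [0, 0, -1.2]},
  {"slide": [-3, -35, 0], "dr": [0, 0, -1.1]},
  {"slide": [-2, -36, 0], "dr": [0, 0, -1.2]},
  {"slide": [-1, -35, -1], "dr": [0, 0, -1.1]},
  {"slide": [-1, -36, 0], "dr": [0, 0, -1.2]},
])

```text
time_s: 29.13
tool_pos: [0.5749, 0.2125, 0.1031]
tool_rot: [3.14, 0.054, -0.004]
force: [-0.0, 0.2, -0.9]
grip_width: 0.0161
grip_force: 58.9
```

Request:
drive_tool([
  {"slide": [-2, -25, 0], "dr": [0, 0, -1.1]},
  {"slide": [-2, -15, 0], "dr": [0, 0, 0]},
  {"slide": [0, -5, 0], "dr": [0, 0, 0]},
  {"slide": [0, 0, 0], "dr": [0, 0, 0]},
  {"slide": [0, 0, 0], "dr": [0, 0, 0]},
  {"slide": [0, 0, 0], "dr": [0, 0, 0]},
  {"slide": [0, 0, 0], "dr": [0, 0, 0]},
])

```text
time_s: 29.72
tool_pos: [0.5714, 0.2532, 0.1047]
tool_rot: [3.14, 0.076, 0.0]
force: [-0.4, 0.2, -1.9]
grip_width: 0.0166
grip_force: 58.9
```

```bash
python3 - <<'E'
from h import *
st();C=(571,264.2);g=body(C,3,3,0)
plan((*g,30,3),step=25)
look(cov=(.512,-.128),zc=.005,red=(.574,.32),yellow=None)
E
```

```text
29.72 [571.4 253.2 104.7] phi 2.8 tilt 0.07 [-0.4  0.2 -1.9] 16.6 58.9
[{"slide": [1, -3, 19], "dr": [0.0, -0.0, -0.1]}, {"slide": [1, -3, 19], "dr": [0.0, -0.0, -0.0]}, {"slide": [1, -3, 18], "dr": [0.0, -0.0, -0.1]}, {"slide": [0, -2, 19], "dr": [0.1, -0.0, -0.0]}]
end [573.8 264.3  29.7]
top green (array([ 511.3, -125.5]), array([158. , 167.3]), 0.2, 3298)
top red (array([0., 0.]), array([0., 0.]), 0.0, 0)
top blue (array([ 451.7, -373. ]), array([96.3, 19.3]), 4.0, 187)
scene green (array([ 508.8, -121.6]), array([161.2, 152.8]), 89.9, 1611)
scene red (array([570.9, 321.6]), array([111.4,  24.5]), 1.9, 302)
scene blue (array([ 449. , -365.9]), array([99.9, 26.3]), 3.6, 161)
```

Request:
drive_tool([
  {"slide": [1, -4, 10], "dr": [0, 0, 0]},
  {"slide": [1, -4, 20], "dr": [0, 0, 0]},
  {"slide": [0, -3, 20], "dr": [0, 0, 0]},
  {"slide": [0, 0, 15], "dr": [0, 0, 0]},
  {"slide": [0, 0, 8], "dr": [0, 0, 0]},
  {"slide": [0, 0, 0], "dr": [0, 0, 0]},
  {"slide": [0, 0, 0], "dr": [0, 0, 0]},
  {"slide": [0, 0, 0], "dr": [0, 0, 0]},
])

```text
time_s: 30.48
tool_pos: [0.5728, 0.2669, 0.0325]
tool_rot: [-3.14, -0.081, -0.002]
force: [1.4, -0.3, -1.0]
grip_width: 0.0167
grip_force: 58.9
```

Request:
drive_tool([
  {"slide": [0, 0, 8], "dr": [0, 0, 0]},
  {"slide": [0, 0, 5], "dr": [0, 0, 0]},
  {"slide": [0, 0, 3], "dr": [0, 0, 0]},
  {"slide": [0, 0, 2], "dr": [0, 0, 0]},
  {"slide": [0, 0, 1], "dr": [0, 0, 0]},
  {"slide": [0, 0, 0], "dr": [0, 0, 0]},
  {"slide": [0, 0, 0], "dr": [0, 0, 0]},
  {"slide": [0, 0, 0], "dr": [0, 0, 0]},
])

```text
time_s: 31.15
tool_pos: [0.5723, 0.2668, 0.0129]
tool_rot: [-3.14, -0.081, -0.0]
force: [-1.0, 0.1, -1.2]
grip_width: 0.0169
grip_force: 58.9
```

```bash
python3 - <<'E'
from h import *
st();plan((574,264.4,9,3))
E
```

```text
31.15 [572.3 266.8  12.9] phi 3.0 tilt 0.02 [-1.   0.1 -1.2] 16.9 58.9
[{"slide": [2, 3, 4], "dr": [-0.0, -0.0, -0.0]}]
end [574.4 263.9   8.9]
```

Request:
drive_tool([
  {"slide": [2, 2, 0], "dr": [0, 0, 0]},
  {"slide": [0, 0, 2], "dr": [0, 0, 0]},
  {"slide": [0, 0, 1], "dr": [0, 0, 0]},
  {"slide": [0, 0, 1], "dr": [0, 0, 0]},
  {"slide": [0, 0, 0], "dr": [0, 0, 0]},
  {"slide": [0, 0, 0], "dr": [0, 0, 0]},
  {"slide": [0, 0, 0], "dr": [0, 0, 0]},
])

```text
time_s: 31.73
tool_pos: [0.5742, 0.2649, 0.0087]
tool_rot: [3.141, 0.081, -0.0]
force: [-0.1, 0.6, -1.3]
grip_width: 0.0166
grip_force: 58.9
```

Request:
drive_tool([
  {"slide": [0, 0, 0], "dr": [0, 0, 0]},
  {"slide": [0, 0, 0], "dr": [0, 0, 0]},
  {"slide": [0, 0, 0], "dr": [0, 0, 0]},
  {"slide": [0, 0, -6], "dr": [0, 0, 0]},
  {"slide": [0, 0, -14], "dr": [0, 0, 0]},
  {"slide": [0, 0, -30], "dr": [0, 0, 0]},
  {"slide": [0, 0, -30], "dr": [0, 0, 0]},
  {"slide": [0, 0, -15], "dr": [0, 0, 0]},
], gripper=-0.3)

```text
time_s: 32.4
tool_pos: [0.5759, 0.2658, 0.1088]
tool_rot: [-3.138, -0.081, -0.007]
force: [1.0, 0.4, 1.1]
grip_width: 0.0299
grip_force: 0.0
```

```bash
python3 - <<'E'
from h import *
st();c=(452.7,-373);w=fold(c,184,52,5,phi=4);print(w)
plan((560,50,125,3),(w[0][0],w[0][1],100,4),step=40)
E
```

```text
32.4 [575.9 265.8 108.8] phi 3.0 tilt 0.3 [1.  0.4 1.1] 29.9 0.0
[(np.float64(483.9), np.float64(-455.3), np.float64(100.0), np.float64(4.0)), (np.float64(483.9), np.float64(-455.3), np.float64(8.0), np.float64(4.0)), (np.float64(472.3), np.float64(-447.5), np.float64(8.0), np.float64(4.0)), (np.float64(459.2), np.float64(-441.4), np.float64(8.0), np.float64(4.0)), (np.float64(447.7), np.float64(-432.8), np.float64(8.0), np.float64(4.0)), (np.float64(438.2), np.float64(-422.0), np.float64(8.0), np.float64(4.0)), (np.float64(431.0), np.float64(-409.5), np.float64(8.0), np.float64(4.0))]
[{"slide": [-4, 36, -3], "dr": [-0.0, -0.0, -0.0]}, {"slide": [-5, 36, -3], "dr": [-0.0, -0.1, -0.0]}, {"slide": [-4, 36, -3], "dr": [-0.0, -0.0, -0.0]}, {"slide": [-5, 36, -3], "dr": [-0.0, -0.1, -0.0]}, {"slide": [-4, 35, -2], "dr": [-0.1, -0.0, -0.0]}, {"slide": [-5, 36, -3], "dr": [-0.0, -0.1, -0.0]}, {"slide": [-8, 38, 2], "dr": [-0.0, 0.0, -0.1]}, {"slide": [-8, 39, 2], "dr": [-0.0, 0.0, -0.1]}]
[{"slide": [-8, 38, 2], "dr": [-0.0, 0.0, -0.1]}, {"slide": [-8, 38, 2], "dr": [-0.0, 0.0, -0.1]}, {"slide": [-8, 39, 2], "dr": [-0.0, 0.0, -0.1]}, {"slide": [-8, 38, 2], "dr": [-0.0, 0.0, -0.1]}, {"slide": [-8, 39, 2], "dr": [-0.0, 0.0, -0.1]}, {"slide": [-8, 38, 2], "dr": [-0.0, 0.0, -0.1]}, {"slide": [-9, 38, 2], "dr": [-0.0, 0.0, -0.0]}, {"slide": [-8, 39, 2], "dr": [-0.0, 0.0, -0.1]}]
[{"slide": [-9, 38, 2], "dr": [-0.0, 0.0, -0.0]}, {"slide": [-8, 39, 2], "dr": [-0.0, 0.0, -0.1]}, {"slide": [-9, 38, 1], "dr": [-0.0, 0.0, -0.0]}]
end [ 483.7 -455.   100.1]
```

Request:
drive_tool([
  {"slide": [-4, 36, -3], "dr": [0, 0, 0]},
  {"slide": [-5, 36, -3], "dr": [0, 0, 0]},
  {"slide": [-4, 36, -3], "dr": [0, 0, 0]},
  {"slide": [-5, 36, -3], "dr": [0, 0, 0]},
  {"slide": [-4, 35, -2], "dr": [0, 0, 0]},
  {"slide": [-5, 36, -3], "dr": [0, 0, 0]},
  {"slide": [-8, 38, 2], "dr": [0, 0, 0]},
  {"slide": [-8, 39, 2], "dr": [0, 0, 0]},
], gripper=-1)

```text
time_s: 33.07
tool_pos: [0.5467, -0.0304, 0.1187]
tool_rot: [-3.14, -0.082, -0.004]
force: [0.4, -0.4, -0.1]
grip_width: 0.0001
grip_force: 0.0
```

Request:
drive_tool([
  {"slide": [-8, 38, 2], "dr": [0, 0, 0]},
  {"slide": [-8, 38, 2], "dr": [0, 0, -0.1]},
  {"slide": [-8, 39, 2], "dr": [0, 0, -0.1]},
  {"slide": [-8, 38, 2], "dr": [0, 0, -0.1]},
  {"slide": [-8, 39, 2], "dr": [0, 0, -0.1]},
  {"slide": [-8, 38, 2], "dr": [0, 0, -0.1]},
  {"slide": [-9, 38, 2], "dr": [0, 0, -0.1]},
  {"slide": [-8, 39, 2], "dr": [0, 0, -0.1]},
])

```text
time_s: 33.73
tool_pos: [0.4985, -0.341, 0.1024]
tool_rot: [3.139, 0.101, 0.002]
force: [0.7, 0.9, -0.0]
grip_width: 0.0
grip_force: 0.0
```

Request:
drive_tool([
  {"slide": [-9, 38, 2], "dr": [0, 0, 0]},
  {"slide": [-8, 35, 2], "dr": [0, 0, 0]},
  {"slide": [-9, 25, 1], "dr": [0, 0, 0]},
  {"slide": [0, 10, 0], "dr": [0, 0, 0]},
  {"slide": [0, 0, 0], "dr": [0, 0, 0]},
  {"slide": [0, 0, 0], "dr": [0, 0, 0]},
  {"slide": [0, 0, 0], "dr": [0, 0, 0]},
  {"slide": [0, 0, 0], "dr": [0, 0, 0]},
])

```text
time_s: 34.4
tool_pos: [0.481, -0.4464, 0.0963]
tool_rot: [-3.139, -0.105, -0.001]
force: [-0.8, 0.2, 0.4]
grip_width: 0.0002
grip_force: 0.0
```

```bash
python3 - <<'E'
from h import *
st();look(cov=(.512,-.128),zc=.005,red=(.571,.315),yellow=(.571,.265))
im=np.load('/tmp/top.npz')['im'];s=np.load('/tmp/scene.npz')['im']
save('i1',np.hstack([cv2.resize(x,(400,400),interpolation=cv2.INTER_CUBIC) for x in(im[185:275,135:225],im[235:315,380:460])]))
c=(452.7,-373);w=fold(c,184,52,5,phi=4)
plan(*w,step=20)
E
```

```text
34.4 [ 481.  -446.4   96.3] phi 3.8 tilt 0.06 [-0.8  0.2  0.4] 0.2 0.0
top green (array([ 512.1, -125.5]), array([160., 167.]), 0.1, 3303)
top red (array([574.5, 320.4]), array([103.3,  19.8]), 3.7, 231)
top yellow (array([578. , 270.4]), array([103.6,  18.7]), 3.4, 220)
top blue (array([ 451.8, -373. ]), array([96.1, 19.3]), 4.0, 185)
scene green (array([ 509.1, -121.4]), array([153.6, 161.2]), 0.1, 1737)
scene red (array([570.9, 321.6]), array([111.4,  24.5]), 1.9, 302)
scene yellow (array([578.1, 290.9]), array([105.3,  61.3]), 1.2, 235)
scene blue (array([ 449. , -365.9]), array([99.9, 26.3]), 3.6, 162)
[{"slide": [3, 9, -4], "dr": [-0.0, -0.0, -0.2]}, {"slide": [0, 0, 18], "dr": [-0.0, -0.0, 0.0]}, {"slide": [0, 0, 19], "dr": [-0.0, -0.0, 0.0]}, {"slide": [0, 0, 18], "dr": [-0.0, -0.0, 0.0]}, {"slide": [0, 0, 19], "dr": [-0.0, -0.0, 0.0]}, {"slide": [0, 0, 18], "dr": [-0.0, -0.0, 0.0]}, {"slide": [-11, -9, 0], "dr": [-0.0, -0.0, 0.0]}, {"slide": [-13, -7, 0], "dr": [-0.0, -0.0, 0.0]}]
[{"slide": [-11, -9, 0], "dr": [-0.0, -0.0, 0.0]}, {"slide": [-9, -12, 0], "dr": [-0.0, -0.0, 0.0]}, {"slide": [-6, -13, 0], "dr": [-0.0, -0.0, 0.0]}]
end [ 431.  -409.3    8.1]
```

View pics/i1.png

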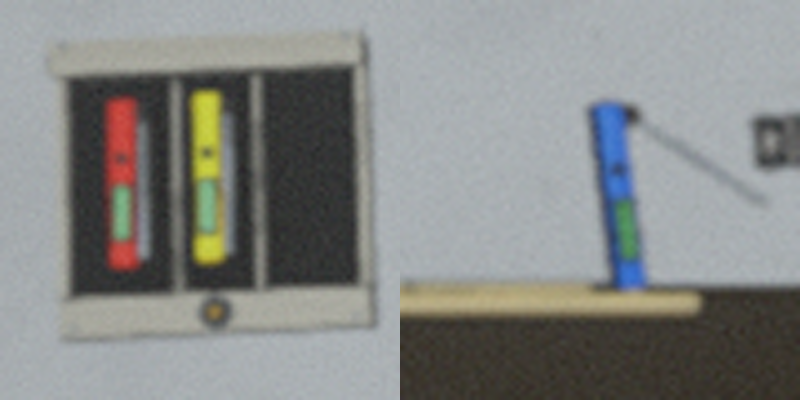

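Request:
drive_tool([
  {"slide": [3, 9, 10], "dr": [0, 0, 0]},
  {"slide": [0, 0, 28], "dr": [0, 0, 0]},
  {"slide": [0, 0, 25], "dr": [0, 0, 0]},
  {"slide": [0, 0, 18], "dr": [0, 0, 0]},
  {"slide": [0, 0, 7], "dr": [0, 0, 0]},
  {"slide": [0, 0, 0], "dr": [0, 0, 0]},
  {"slide": [-6, -5, 0], "dr": [0, 0, 0]},
  {"slide": [-5, -4, 0], "dr": [0, 0, 0]},
])

```text
time_s: 35.17
tool_pos: [0.4721, -0.4493, 0.0087]
tool_rot: [3.139, 0.101, 0.002]
force: [0.3, -0.1, -0.9]
grip_width: -0.0001
grip_force: 0.0
```

Request:
drive_tool([
  {"slide": [-7, -4, 0], "dr": [0, 0, 0]},
  {"slide": [-6, -4, 0], "dr": [0, 0, 0]},
  {"slide": [-11, -9, 0], "dr": [0, 0, 0]},
  {"slide": [-9, -11, 0], "dr": [0, 0, 0]},
  {"slide": [-4, -8, 0], "dr": [0, 0, 0]},
  {"slide": [-2, -6, 0], "dr": [0, 0, 0]},
  {"slide": [0, -2, 0], "dr": [0, 0, 0]},
  {"slide": [0, 0, 0], "dr": [0, 0, 0]},
])

```text
time_s: 35.83
tool_pos: [0.4305, -0.4074, 0.0083]
tool_rot: [3.14, 0.102, 0.001]
force: [0.3, 0.2, 0.7]
grip_width: 0.0
grip_force: 0.4
```

Request:
drive_tool([
  {"slide": [0, 6, 0], "dr": [0, 0, 0]},
  {"slide": [0, 6, -10], "dr": [0, 0, 0]},
  {"slide": [0, 15, -25], "dr": [0, 0, 0]},
  {"slide": [0, 10, -25], "dr": [0, 0, 0]},
  {"slide": [0, 10, -15], "dr": [0, 0, 0]},
  {"slide": [0, 5, -5], "dr": [0, 0, 0]},
  {"slide": [0, 0, 0], "dr": [0, 0, 0]},
  {"slide": [0, 0, 0], "dr": [0, 0, 0]},
], gripper=0.55)

```text
time_s: 36.5
tool_pos: [0.4331, -0.4596, 0.0872]
tool_rot: [-3.14, -0.1, 0.0]
force: [-0.1, 0.8, -0.1]
grip_width: 0.0661
grip_force: 0.0
```

```bash
python3 - <<'E'
from h import *
st();look(cov=(.512,-.128),zc=.005,red=None,yellow=None)
im=np.load('/tmp/top.npz')['im'];s=np.load('/tmp/scene.npz')['im']
save('j1',np.hstack([cv2.resize(x,(400,400),interpolation=cv2.INTER_CUBIC) for x in(im[235:315,380:460],s[130:210,360:440])]))
g=body((452.5,-373),184,2,3.5);print(g)
plan((*g,80,4),step=25)
E
```

```text
36.5 [ 433.1 -459.6   87.2] phi 3.6 tilt 0.03 [-0.1  0.8 -0.1] 66.1 0.0
top green (array([ 512.1, -125.6]), array([159.9, 167.2]), 0.1, 3291)
top blue (array([ 451.7, -373. ]), array([96.3, 19.3]), 4.0, 188)
scene green (array([ 508.3, -122. ]), array([160.3, 151.6]), 89.9, 1717)
scene blue (array([ 449. , -366.2]), array([99.7, 27.6]), 4.9, 163)
[ 450.74901956 -376.63098712]
[{"slide": [6, -20, 2], "dr": [-0.0, 0.0, -0.1]}, {"slide": [6, -20, 1], "dr": [-0.0, 0.0, -0.1]}, {"slide": [6, -20, 2], "dr": [-0.1, 0.0, -0.1]}, {"slide": [5, -20, 1], "dr": [-0.0, 0.1, -0.0]}]
end [ 450.4 -377.    80.4]
```

View pics/j1.png

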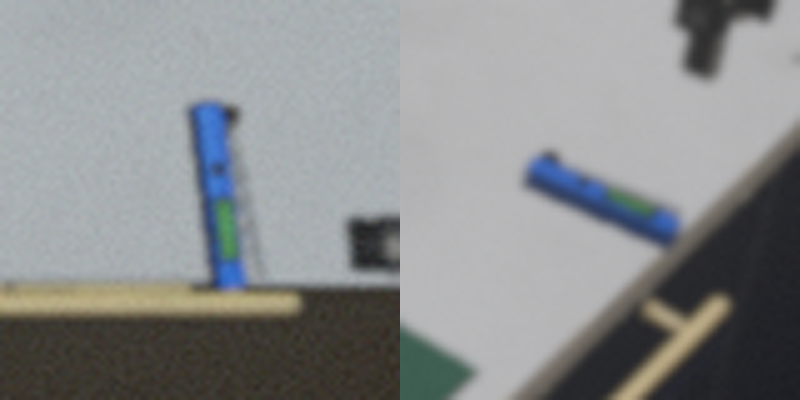

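Request:
drive_tool([
  {"slide": [6, -15, 2], "dr": [0, 0, 0]},
  {"slide": [6, -25, 1], "dr": [0, 0, 0]},
  {"slide": [6, -20, 2], "dr": [0, 0, 0]},
  {"slide": [5, -20, 10], "dr": [0, 0, 0]},
  {"slide": [0, -3, 20], "dr": [0, 0, 0]},
  {"slide": [0, 0, 10], "dr": [0, 0, 0]},
  {"slide": [0, 0, 0], "dr": [0, 0, 0]},
  {"slide": [0, 0, 0], "dr": [0, 0, 0]},
])

```text
time_s: 37.27
tool_pos: [0.4504, -0.375, 0.0419]
tool_rot: [-3.139, -0.1, 0.003]
force: [-0.7, -0.2, -0.2]
grip_width: 0.0661
grip_force: 0.0
```

Request:
drive_tool([
  {"slide": [0, 0, 0], "dr": [0, 0, 0]},
  {"slide": [0, 0, 0], "dr": [0, 0, 0]},
  {"slide": [0, 0, 0], "dr": [0, 0, 0]},
])

```text
time_s: 37.52
tool_pos: [0.4511, -0.3761, 0.0435]
tool_rot: [3.139, 0.099, 0.001]
force: [-1.1, 0.1, 0.0]
grip_width: 0.0662
grip_force: 0.0
```

```bash
python3 - <<'E'
from h import *
st();g=body((452.5,-373),184,2,3);plan((*g,5,4))
E
```

```text
37.52 [ 451.1 -376.1   43.5] phi 3.6 tilt 0.07 [-1.1  0.1  0. ] 66.2 0.0
[{"slide": [0, 0, 19], "dr": [0.0, -0.0, -0.2]}, {"slide": [0, 0, 19], "dr": [0.1, -0.0, -0.2]}]
end [ 451.2 -376.2    5.5]
```

Request:
drive_tool([
  {"slide": [0, 0, 12], "dr": [0, 0, -0.2]},
  {"slide": [0, 0, 13], "dr": [0, 0, -0.2]},
  {"slide": [0, 0, 8], "dr": [0, 0, 0]},
  {"slide": [0, 0, 4], "dr": [0, 0, 0]},
  {"slide": [0, 0, 1], "dr": [0, 0, 0]},
  {"slide": [0, 0, 0], "dr": [0, 0, 0]},
  {"slide": [0, 0, 0], "dr": [0, 0, 0]},
  {"slide": [0, 0, 0], "dr": [0, 0, 0]},
])

```text
time_s: 38.18
tool_pos: [0.4513, -0.3755, 0.0051]
tool_rot: [3.139, 0.111, 0.001]
force: [0.4, -0.6, 0.3]
grip_width: 0.0663
grip_force: 0.0
```

Request:
drive_tool([
  {"slide": [0, 0, 0], "dr": [0, 0, 0]},
  {"slide": [0, 0, 0], "dr": [0, 0, 0]},
  {"slide": [0, 0, 0], "dr": [0, 0, 0]},
  {"slide": [0, 0, 0], "dr": [0, 0, 0]},
  {"slide": [0, 0, 0], "dr": [0, 0, 0]},
  {"slide": [0, 0, 0], "dr": [0, 0, 0]},
  {"slide": [0, 0, 0], "dr": [0, 0, 0]},
  {"slide": [0, 0, 0], "dr": [0, 0, 0]},
], gripper=-1)

```text
time_s: 38.85
tool_pos: [0.4512, -0.3745, 0.0054]
tool_rot: [-3.139, -0.112, -0.0]
force: [-1.6, 3.6, 6.4]
grip_width: 0.0169
grip_force: 59.3
```

Request:
drive_tool([
  {"slide": [0, 0, -5], "dr": [0, 0, 0]},
  {"slide": [0, 0, -15], "dr": [0, 0, 0]},
  {"slide": [0, 0, -30], "dr": [0, 0, 0]},
  {"slide": [0, 0, -30], "dr": [0, 0, 0]},
  {"slide": [0, 0, -20], "dr": [0, 0, 0]},
  {"slide": [0, 0, -5], "dr": [0, 0, 0]},
  {"slide": [0, 0, 0], "dr": [0, 0, 0]},
  {"slide": [0, 0, 0], "dr": [0, 0, 0]},
])

```text
time_s: 39.52
tool_pos: [0.4506, -0.3751, 0.1092]
tool_rot: [-3.139, -0.111, 0.001]
force: [-0.8, 0.8, -2.1]
grip_width: 0.0166
grip_force: 58.8
```

```bash
python3 - <<'E'
from h import *
st();C=(571,264.2);g=body(C,3,3,-49);print(g)
plan((*g,105,3),step=36)
E
```

```text
39.52 [ 450.6 -375.1  109.2] phi 4.1 tilt 0.03 [-0.8  0.8 -2.1] 16.6 58.8
[576.56035046 215.42416067]
[{"slide": [10, -34, 0], "dr": [-0.0, 0.0, 0.1]}, {"slide": [10, -34, 0], "dr": [-0.0, 0.0, 0.1]}, {"slide": [10, -34, 0], "dr": [-0.0, 0.0, 0.1]}, {"slide": [10, -34, 0], "dr": [-0.0, 0.0, 0.1]}, {"slide": [10, -34, 0], "dr": [-0.0, 0.0, 0.1]}, {"slide": [9, -34, 0], "dr": [-0.0, 0.0, 0.0]}, {"slide": [9, -34, 0], "dr": [-0.0, 0.0, 0.1]}, {"slide": [9, -34, 0], "dr": [-0.0, 0.0, 0.0]}]
[{"slide": [10, -34, 0], "dr": [-0.0, 0.0, 0.1]}, {"slide": [9, -34, 1], "dr": [-0.0, 0.0, 0.0]}, {"slide": [9, -35, 0], "dr": [-0.0, 0.0, 0.1]}, {"slide": [9, -34, 1], "dr": [-0.0, 0.0, 0.0]}, {"slide": [10, -35, 0], "dr": [-0.0, 0.0, 0.1]}, {"slide": [9, -34, 1], "dr": [-0.0, 0.0, 0.0]}, {"slide": [10, -35, 0], "dr": [-0.0, 0.0, 0.1]}, {"slide": [9, -34, 1], "dr": [-0.0, 0.0, 0.0]}]
[{"slide": [10, -35, 0], "dr": [-0.0, 0.0, 0.1]}]
end [577.  215.7 105.2]
```

Request:
drive_tool([
  {"slide": [5, -17, 0], "dr": [0, 0, 0.1]},
  {"slide": [10, -34, 0], "dr": [0, 0, 0.1]},
  {"slide": [10, -34, 0], "dr": [0, 0, 0.1]},
  {"slide": [10, -34, 0], "dr": [0, 0, 0.1]},
  {"slide": [10, -34, 0], "dr": [0, 0, 0.1]},
  {"slide": [9, -34, 0], "dr": [0, 0, 0.1]},
  {"slide": [9, -34, 0], "dr": [0, 0, 0.1]},
  {"slide": [9, -34, 0], "dr": [0, 0, 0.1]},
])

```text
time_s: 40.18
tool_pos: [0.5053, -0.1143, 0.1079]
tool_rot: [-3.14, -0.089, 0.005]
force: [0.9, 0.1, -1.5]
grip_width: 0.0171
grip_force: 58.9
```

Request:
drive_tool([
  {"slide": [10, -34, 0], "dr": [0, 0, 0.1]},
  {"slide": [9, -34, 1], "dr": [0, 0, 0.1]},
  {"slide": [9, -35, 0], "dr": [0, 0, 0.1]},
  {"slide": [9, -34, 1], "dr": [0, 0, 0]},
  {"slide": [10, -35, 0], "dr": [0, 0, 0]},
  {"slide": [9, -34, 1], "dr": [0, 0, 0]},
  {"slide": [10, -35, 0], "dr": [0, 0, 0]},
  {"slide": [9, -34, 1], "dr": [0, 0, 0]},
])

```text
time_s: 40.85
tool_pos: [0.5659, 0.164, 0.1037]
tool_rot: [3.14, 0.082, -0.005]
force: [0.4, -0.2, -1.1]
grip_width: 0.0167
grip_force: 58.9
```

Request:
drive_tool([
  {"slide": [9, -28, 0], "dr": [0, 0, 0]},
  {"slide": [5, -18, 0], "dr": [0, 0, 0]},
  {"slide": [0, -6, 0], "dr": [0, 0, 0]},
  {"slide": [0, 0, 0], "dr": [0, 0, 0]},
  {"slide": [0, 0, 0], "dr": [0, 0, 0]},
  {"slide": [0, 0, 0], "dr": [0, 0, 0]},
  {"slide": [0, 0, 0], "dr": [0, 0, 0]},
  {"slide": [0, 0, 0], "dr": [0, 0, 0]},
])

```text
time_s: 41.52
tool_pos: [0.5782, 0.2134, 0.1058]
tool_rot: [3.14, 0.078, 0.0]
force: [-0.4, -0.4, -1.2]
grip_width: 0.0165
grip_force: 58.9
```

```bash
python3 - <<'E'
from h import *
st();C=(571,264.2);g=body(C,3,3,-49)
plan((*g,30,3),step=25)
look(cov=(.512,-.128),zc=.005,red=(.571,.32),yellow=(.571,.27),cams=('scene',))
E
```

```text
41.52 [578.2 213.4 105.8] phi 2.8 tilt 0.04 [-0.4 -0.4 -1.2] 16.5 58.9
[{"slide": [0, -1, 19], "dr": [0.0, -0.0, -0.0]}, {"slide": [-1, 0, 19], "dr": [0.0, -0.0, -0.1]}, {"slide": [0, -1, 19], "dr": [0.0, -0.0, -0.0]}, {"slide": [-1, 0, 19], "dr": [0.0, -0.0, -0.1]}]
end [576.1 215.3  29.8]
scene green (array([ 508.9, -121.7]), array([152.5, 160.4]), 0.1, 1691)
scene red (array([570.9, 321.6]), array([111.4,  24.5]), 1.9, 302)
scene yellow (array([578. , 290.9]), array([105.5,  61.3]), 1.2, 239)
scene blue (array([0., 0.]), array([0., 0.]), 0.0, 0)
```

Request:
drive_tool([
  {"slide": [-1, 0, 10], "dr": [0, 0, 0]},
  {"slide": [-1, 0, 20], "dr": [0, 0, 0]},
  {"slide": [0, 0, 20], "dr": [0, 0, 0]},
  {"slide": [0, 0, 17], "dr": [0, 0, 0]},
  {"slide": [0, 0, 8], "dr": [0, 0, 0]},
  {"slide": [0, 0, 0], "dr": [0, 0, 0]},
  {"slide": [0, 0, 0], "dr": [0, 0, 0]},
  {"slide": [0, 0, 0], "dr": [0, 0, 0]},
])

```text
time_s: 42.23
tool_pos: [0.5767, 0.2152, 0.0316]
tool_rot: [-3.14, -0.081, -0.002]
force: [-0.2, 0.1, -1.4]
grip_width: 0.0167
grip_force: 58.9
```

Request:
drive_tool([
  {"slide": [0, 0, 8], "dr": [0, 0, 0]},
  {"slide": [0, 0, 5], "dr": [0, 0, 0]},
  {"slide": [0, 0, 3], "dr": [0, 0, 0]},
  {"slide": [0, 0, 2], "dr": [0, 0, 0]},
  {"slide": [0, 0, 0], "dr": [0, 0, 0]},
  {"slide": [0, 0, 0], "dr": [0, 0, 0]},
  {"slide": [0, 0, 0], "dr": [0, 0, 0]},
])

```text
time_s: 42.82
tool_pos: [0.5762, 0.215, 0.0129]
tool_rot: [-3.14, -0.081, -0.0]
force: [-0.4, -0.4, -0.5]
grip_width: 0.0168
grip_force: 58.9
```

```bash
python3 - <<'E'
from h import *
st();plan((576.5,215.4,9.2,3))
E
```

```text
42.82 [576.2 215.   12.9] phi 3.0 tilt 0.01 [-0.4 -0.4 -0.5] 16.8 58.9
[{"slide": [0, 0, 4], "dr": [-0.0, -0.0, -0.0]}]
end [576.2 215.    8.9]
```

Request:
drive_tool([
  {"slide": [0, 0, 2], "dr": [0, 0, 0]},
  {"slide": [0, 0, 1], "dr": [0, 0, 0]},
  {"slide": [0, 0, 0.5], "dr": [0, 0, 0]},
  {"slide": [0, 0, 0], "dr": [0, 0, 0]},
  {"slide": [0, 0, 0], "dr": [0, 0, 0]},
  {"slide": [0, 0, 0], "dr": [0, 0, 0]},
])

```text
time_s: 43.32
tool_pos: [0.5761, 0.215, 0.0094]
tool_rot: [3.141, 0.081, 0.0]
force: [-1.3, -1.5, 2.2]
grip_width: 0.0169
grip_force: 59.1
```

Request:
drive_tool([
  {"slide": [0, 0, 0], "dr": [0, 0, 0]},
  {"slide": [0, 0, 0], "dr": [0, 0, 0]},
  {"slide": [0, 0, 0], "dr": [0, 0, 0]},
  {"slide": [0, 0, -6], "dr": [0, 0, 0]},
  {"slide": [0, 0, -14], "dr": [0, 0, 0]},
  {"slide": [0, 0, -30], "dr": [0, 0, 0]},
  {"slide": [0, 0, -30], "dr": [0, 0, 0]},
  {"slide": [0, 0, -25], "dr": [0, 0, 0]},
], gripper=-0.3)

```text
time_s: 43.98
tool_pos: [0.5763, 0.2152, 0.1165]
tool_rot: [-3.14, -0.081, -0.001]
force: [1.2, 0.3, -0.0]
grip_width: 0.0298
grip_force: 0.0
```

```bash
python3 - <<'E'
from h import *
st();plan((513,-128,120,90),step=40)
E
```

```text
43.98 [576.3 215.2 116.5] phi 3.0 tilt 0.06 [ 1.2  0.3 -0. ] 29.8 0.0
[{"slide": [-6, 26, 0], "dr": [0.0, -0.0, -6.7]}, {"slide": [-9, 25, 0], "dr": [0.0, -0.0, -6.7]}, {"slide": [-12, 24, 0], "dr": [0.0, -0.0, -6.7]}, {"slide": [-15, 22, 0], "dr": [0.0, -0.0, -6.7]}, {"slide": [-17, 21, 0], "dr": [0.0, -0.0, -6.7]}, {"slide": [-20, 18, 0], "dr": [0.0, -0.0, -6.7]}, {"slide": [-22, 16, -1], "dr": [0.0, -0.0, -6.7]}, {"slide": [-23, 13, 0], "dr": [0.0, -0.0, -6.7]}]
[{"slide": [-25, 11, -1], "dr": [0.0, -0.0, -6.7]}, {"slide": [-26, 7, 0], "dr": [0.0, -0.0, -6.7]}, {"slide": [-26, 5, -1], "dr": [0.0, -0.0, -6.7]}, {"slide": [-27, 1, 0], "dr": [0.0, -0.0, -6.7]}, {"slide": [-27, -2, -1], "dr": [0.0, -0.0, -6.6]}]
end [ 512.8 -128.   120.2]
```

Request:
drive_tool([
  {"slide": [-6, 26, 0], "dr": [0, 0, -6.7]},
  {"slide": [-9, 25, 0], "dr": [0, 0, -6.7]},
  {"slide": [-12, 24, 0], "dr": [0, 0, -6.7]},
  {"slide": [-15, 22, 0], "dr": [0, 0, -6.7]},
  {"slide": [-17, 21, 0], "dr": [0, 0, -6.7]},
  {"slide": [-20, 18, 0], "dr": [0, 0, -6.7]},
  {"slide": [-22, 16, -1], "dr": [0, 0, -6.7]},
  {"slide": [-23, 13, 0], "dr": [0, 0, -6.7]},
], gripper=-0.2)

```text
time_s: 44.65
tool_pos: [0.5369, 0.0029, 0.1159]
tool_rot: [2.762, 1.496, 0.001]
force: [0.4, -0.5, -1.1]
grip_width: 0.0341
grip_force: 0.0
```

Request:
drive_tool([
  {"slide": [-25, 11, -1], "dr": [0, 0, -6.7]},
  {"slide": [-26, 7, 0], "dr": [0, 0, -6.7]},
  {"slide": [-26, 5, -1], "dr": [0, 0, -6.7]},
  {"slide": [-27, 1, 0], "dr": [0, 0, -6.7]},
  {"slide": [-27, -2, -1], "dr": [0, 0, -6.6]},
  {"slide": [0, 0, 0], "dr": [0, 0, 0]},
  {"slide": [0, 0, 0], "dr": [0, 0, 0]},
  {"slide": [0, 0, 0], "dr": [0, 0, 0]},
])

```text
time_s: 45.32
tool_pos: [0.5126, -0.128, 0.1186]
tool_rot: [2.224, 2.218, 0.001]
force: [0.2, 0.1, 0.3]
grip_width: 0.0343
grip_force: 0.0
```

```bash
python3 - <<'E'
from h import *
st();look(cov=(.512,-.128),zc=.005,red=(.571,.32),yellow=(.571,.27),blue=(.575,.218))
im=np.load('/tmp/top.npz')['im'];s=np.load('/tmp/scene.npz')['im']
save('k1',np.hstack([cv2.resize(x,(400,400),interpolation=cv2.INTER_CUBIC) for x in(im[185:275,135:225],s[225:335,155:265])]))
plan((512.5,-128.2,40,90),step=25)
# heights of thermos in case
d=np.load('/tmp/top.npz')['d'];W=world('top',d);q=(W[...,:2]*1000-np.array((571,264.2)))@np.array([U(3),U(93)]).T
for y in(53,3,-46):
    for x in(-35,-10,15,40):
        k=(abs(q[...,0]-x)<10)&(abs(q[...,1]-y)<5);print(y,x,np.round(np.median(W[k][:,2])*1000,1),end=' | ')
E
```

```text
45.32 [ 512.6 -128.   118.6] phi 89.9 tilt 0.03 [0.2 0.1 0.3] 34.3 0.0
top green (array([ 511. , -104.7]), array([157.6, 125.6]), 0.2, 1873)
top red (array([574.5, 320.5]), array([103.2,  19.9]), 3.7, 228)
top yellow (array([578. , 270.3]), array([103.6,  18.7]), 3.4, 218)
top blue (array([578.4, 219.3]), array([103.4,  18.3]), 1.7, 241)
scene green (array([ 509.2, -121.7]), array([153.9, 161.1]), 0.1, 1823)
scene red (array([570.9, 321.5]), array([111.4,  24.2]), 1.9, 298)
scene yellow (array([578. , 290.9]), array([105.5,  61.3]), 1.2, 236)
scene blue (array([575.3, 222.3]), array([109.2,  23.8]), 1.8, 262)
[{"slide": [0, 0, 20], "dr": [0.0, -0.0, 0.0]}, {"slide": [0, 0, 20], "dr": [0.0, -0.0, 0.0]}, {"slide": [-1, 0, 19], "dr": [0.0, -0.0, 0.0]}, {"slide": [0, 0, 20], "dr": [0.0, -0.0, 0.0]}]
end [ 512.9 -127.9   39.5]
53 -35 21.5 | 53 -10 21.5 | 53 15 22.1 | 53 40 640.1 | 3 -35 20.9 | 3 -10 21.7 | 3 15 23.3 | 3 40 885.9 | -46 -35 22.4 | -46 -10 22.4 | -46 15 22.1 | -46 40 888.3 |
```

View pics/k1.png

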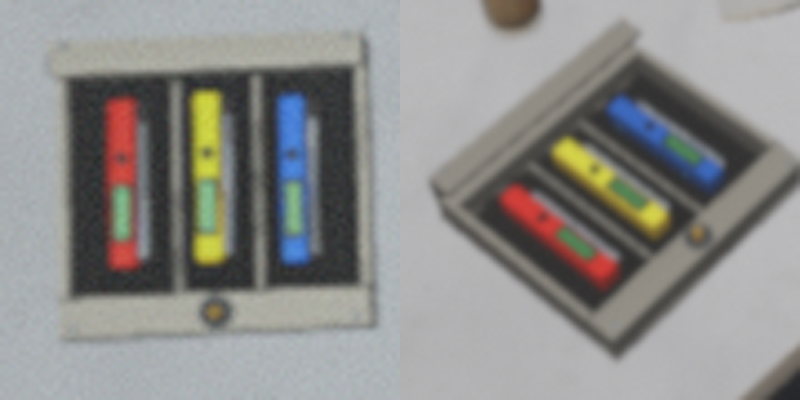

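```bash
python3 - <<'E'
from h import *
im=np.load('/tmp/top.npz')['im'];big=im
hsv=cv2.cvtColor(im,cv2.COLOR_RGB2HSV);v,u=np.mgrid[0:420,0:560];v=v.ravel();u=u.ravel()
P=plane('top',np.c_[u,v],.018);q=(P*1000-np.array((571,264.2)))@np.array([U(3),U(93)]).T
H=hsv.reshape(-1,3).astype(int)
for n,y0 in(('red',53),('yellow',3),('blue',-46)):
    rows=[]
    for x in range(-36,46,6):
        k=(abs(q[:,0]-x)<4)&(abs(q[:,1]-y0)<19)
        yy=q[k,1];h=H[k];b=h[:,1]>110;p=(~b)&(yy<y0-8)
        wgt=np.clip(h[p,2]-60,0,None).astype(float)
        rows.append((x,yy[b].min() if b.any() else np.nan,np.median(yy[b]),(wgt*yy[p]).sum()/max(wgt.sum(),1)))
    r=np.array(rows);m=(r[:,0]<34)
    print(n,'body slope deg',np.degrees(np.polyfit(r[m,0],r[m,2],1)[0]).round(1),'probe slope',np.degrees(np.polyfit(r[m,0],r[m,3],1)[0]).round(1),'gap',np.round(r[:,2]-r[:,3],1))
E
```

```text
red body slope deg nan probe slope 1.3 gap [14.2 14.3  nan  nan  nan  nan 20.3 16.1 12.5 13.7 12.4 12.3 13.5 12. ]
yellow body slope deg nan probe slope 0.1 gap [13.9 14.2  6.4  6.3  6.2  nan  nan 16.7 15.6 14.5 13.9 12.5 12.5 12.4]
blue body slope deg -3.6 probe slope 0.8 gap [13.4 13.4 19.8 21.  18.8 17.8 11.2 12.5 12.6 12.8 12.7 12.7 12.7 12.2]
  return _methods._mean(a, axis=axis, dtype=dtype,
  ret = ret.dtype.type(ret / rcount)
```

Request:
drive_tool([
  {"slide": [0, 0, 20], "dr": [0, 0, 0]},
  {"slide": [0, 0, 25], "dr": [0, 0, 0]},
  {"slide": [0, 0, 25], "dr": [0, 0, 0]},
  {"slide": [0, 0, 20], "dr": [0, 0, 0]},
  {"slide": [0, 0, 12], "dr": [0, 0, 0]},
  {"slide": [0, 0, 5], "dr": [0, 0, 0]},
  {"slide": [0, 0, 0], "dr": [0, 0, 0]},
  {"slide": [0, 0, 0], "dr": [0, 0, 0]},
])

```text
time_s: 46.08
tool_pos: [0.5131, -0.1277, 0.0119]
tool_rot: [2.221, 2.221, 0.001]
force: [0.1, 0.1, 0.9]
grip_width: 0.0338
grip_force: 0.0
```

Request:
drive_tool([
  {"slide": [0, 0, 0], "dr": [0, 0, 0]},
  {"slide": [0, 0, 0], "dr": [0, 0, 0]},
  {"slide": [0, 0, 0], "dr": [0, 0, 0]},
  {"slide": [0, 0, 0], "dr": [0, 0, 0]},
  {"slide": [0, 0, 0], "dr": [0, 0, 0]},
  {"slide": [0, 0, 0], "dr": [0, 0, 0]},
  {"slide": [0, 0, 0], "dr": [0, 0, 0]},
  {"slide": [0, 0, 0], "dr": [0, 0, 0]},
], gripper=-1)

```text
time_s: 46.75
tool_pos: [0.5133, -0.1284, 0.0126]
tool_rot: [2.221, 2.219, 0.001]
force: [-2.1, 1.9, 6.6]
grip_width: 0.0124
grip_force: 60.6
```

```bash
python3 - <<'E'
from h import *
st()
E
```

```text
46.75 [ 513.3 -128.4   12.6] phi 90.0 tilt 0.12 [-2.1  1.9  6.6] 12.4 60.6
```

```bash
python3 - <<'E'
from h import *
plan((513,-128.4,110,90),(538,261,110,93),step=32)
E
```

```text
[{"slide": [0, 0, -24], "dr": [0.0, 0.0, -0.0]}, {"slide": [0, 0, -24], "dr": [0.0, 0.0, -0.0]}, {"slide": [0, 0, -25], "dr": [0.1, 0.0, -0.0]}, {"slide": [0, 0, -24], "dr": [0.0, 0.0, -0.0]}, {"slide": [30, 2, 0], "dr": [0.0, 0.0, -0.2]}, {"slide": [30, 2, 0], "dr": [0.0, 0.0, -0.2]}, {"slide": [30, 2, 0], "dr": [0.0, 0.0, -0.2]}, {"slide": [30, 2, 0], "dr": [0.0, 0.0, -0.2]}]
[{"slide": [30, 2, 0], "dr": [0.0, 0.0, -0.2]}, {"slide": [30, 2, 0], "dr": [0.0, 0.0, -0.3]}, {"slide": [30, 3, 0], "dr": [0.0, 0.0, -0.2]}, {"slide": [30, 3, 0], "dr": [0.0, 0.0, -0.3]}, {"slide": [30, 3, 0], "dr": [0.0, 0.0, -0.2]}, {"slide": [30, 3, 0], "dr": [0.0, 0.0, -0.3]}, {"slide": [30, 3, 0], "dr": [0.0, 0.0, -0.2]}, {"slide": [29, 3, 0], "dr": [0.0, 0.0, -0.3]}]
[{"slide": [30, 4, -1], "dr": [0.0, 0.0, -0.2]}]
end [538.5 261.4 110.4]
```

Request:
drive_tool([
  {"slide": [0, 0, -12], "dr": [0, 0, 0]},
  {"slide": [0, 0, -24], "dr": [0, 0, 0]},
  {"slide": [0, 0, -25], "dr": [0, 0, 0]},
  {"slide": [0, 0, -24], "dr": [0, 0, 0]},
  {"slide": [15, 2, -12], "dr": [0, 0, -0.2]},
  {"slide": [30, 2, 0], "dr": [0, 0, -0.2]},
  {"slide": [30, 2, 0], "dr": [0, 0, -0.2]},
  {"slide": [30, 2, 0], "dr": [0, 0, -0.2]},
])

```text
time_s: 47.42
tool_pos: [0.5197, -0.0221, 0.1093]
tool_rot: [2.207, 2.234, 0.001]
force: [0.4, -0.2, -3.9]
grip_width: 0.0124
grip_force: 59.3
```

Request:
drive_tool([
  {"slide": [30, 2, 0], "dr": [0, 0, -0.2]},
  {"slide": [30, 2, 0], "dr": [0, 0, -0.3]},
  {"slide": [30, 3, 0], "dr": [0, 0, -0.2]},
  {"slide": [30, 3, 0], "dr": [0, 0, -0.3]},
  {"slide": [30, 3, 0], "dr": [0, 0, -0.2]},
  {"slide": [30, 3, 0], "dr": [0, 0, -0.3]},
  {"slide": [30, 3, 0], "dr": [0, 0, -0.2]},
  {"slide": [30, 3, 0], "dr": [0, 0, -0.3]},
])

```text
time_s: 48.08
tool_pos: [0.5345, 0.219, 0.1088]
tool_rot: [-2.167, -2.275, 0.0]
force: [-0.4, 0.2, -3.9]
grip_width: 0.0125
grip_force: 59.3
```

Request:
drive_tool([
  {"slide": [25, 2, 0], "dr": [0, 0, -0.2]},
  {"slide": [15, 2, 0], "dr": [0, 0, 0]},
  {"slide": [4, 0, 0], "dr": [0, 0, 0]},
  {"slide": [0, 0, 0], "dr": [0, 0, 0]},
  {"slide": [0, 0, 0], "dr": [0, 0, 0]},
  {"slide": [0, 0, 0], "dr": [0, 0, 0]},
  {"slide": [0, 0, 0], "dr": [0, 0, 0]},
  {"slide": [0, 0, 0], "dr": [0, 0, 0]},
])

```text
time_s: 48.75
tool_pos: [0.5372, 0.2601, 0.1083]
tool_rot: [2.165, 2.276, -0.001]
force: [1.3, 0.2, -4.4]
grip_width: 0.0124
grip_force: 59.2
```

```bash
python3 - <<'E'
from h import *
st();plan((538.3,261.2,60,93),step=20)
E
```

```text
48.75 [537.2 260.1 108.3] phi 92.9 tilt 0.04 [ 1.3  0.2 -4.4] 12.4 59.2
[{"slide": [0, 0, 16], "dr": [0.0, 0.0, -0.0]}, {"slide": [1, 1, 16], "dr": [0.0, 0.0, -0.1]}, {"slide": [0, 0, 16], "dr": [0.0, 0.0, -0.0]}]
end [538.2 261.2  60.3]
```

Request:
drive_tool([
  {"slide": [0, 0, 10], "dr": [0, 0, 0]},
  {"slide": [1, 1, 15], "dr": [0, 0, -0.1]},
  {"slide": [0, 0, 15], "dr": [0, 0, 0]},
  {"slide": [0, 0, 10], "dr": [0, 0, 0]},
  {"slide": [0, 0, 6], "dr": [0, 0, 0]},
  {"slide": [0, 0, 2], "dr": [0, 0, 0]},
  {"slide": [0, 0, 0], "dr": [0, 0, 0]},
  {"slide": [0, 0, 0], "dr": [0, 0, 0]},
])

```text
time_s: 49.42
tool_pos: [0.5382, 0.2628, 0.0506]
tool_rot: [2.161, 2.28, 0.001]
force: [1.6, 0.0, -2.7]
grip_width: 0.0125
grip_force: 59.2
```

Request:
drive_tool([
  {"slide": [0, 0, 0], "dr": [0, 0, 0]},
  {"slide": [0, 0, 0], "dr": [0, 0, 0]},
  {"slide": [0, 0, 0], "dr": [0, 0, 0]},
])

```text
time_s: 49.67
tool_pos: [0.5382, 0.2627, 0.0508]
tool_rot: [2.161, 2.28, 0.001]
force: [-0.8, -0.3, -4.5]
grip_width: 0.0121
grip_force: 59.2
```

```bash
python3 - <<'E'
from h import *
st()
im,d=imaging.capture('scene');save('l1',cv2.resize(im[210:340,150:290],(646,600),interpolation=cv2.INTER_CUBIC))
W=world('scene',d);hsv=cv2.cvtColor(im,cv2.COLOR_RGB2HSV);k=(hsv[...,0]>=68)&(hsv[...,0]<=92)&(hsv[...,1]>80)&(d>0)&(abs(W[...,0]-.54)<.1)&(abs(W[...,1]-.26)<.1)
A=np.c_[W[k][:,:2],np.ones(k.sum())];print('plate plane',np.linalg.lstsq(A,W[k][:,2],rcond=None)[0],np.median(W[k][:,2]),rect('scene',im,'green',.041,np.array((.54,.26)),.14,80))
E
```

```text
49.67 [538.2 262.7  50.8] phi 93.1 tilt 0.06 [-0.8 -0.3 -4.5] 12.1 59.2
plate plane [-0.0024533   0.00655772  0.04150351] 0.042049541327233604 (array([537.5, 267.2]), array([159.3, 165.9]), 3.1, 2742)
```

View pics/l1.png

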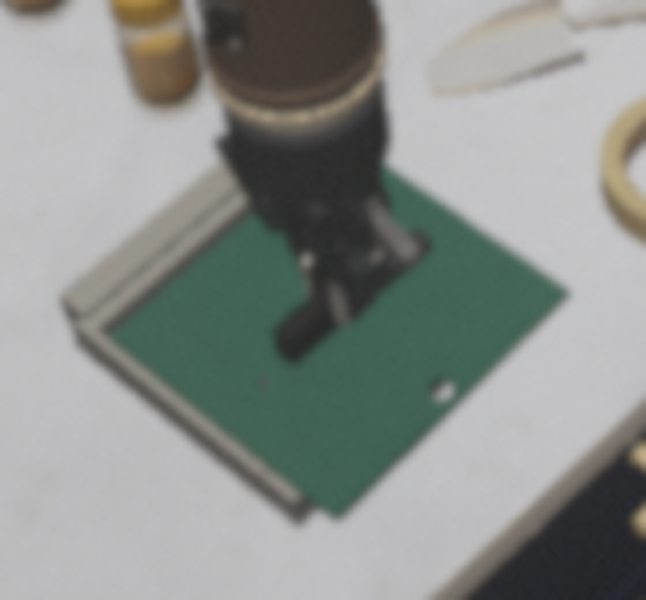

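Request:
drive_tool([
  {"slide": [-1.5, 0, 1], "dr": [0, 0, 0]},
  {"slide": [0, 0, 2], "dr": [0, 0, 0]},
  {"slide": [0, 0, 0], "dr": [0, 0, 0]},
  {"slide": [0, 5, 0], "dr": [0, 0, 0]},
  {"slide": [0, 6, 0], "dr": [0, 0, 0]},
  {"slide": [0, 6, 0], "dr": [0, 0, 0]},
  {"slide": [0, 4, 0], "dr": [0, 0, 0]},
  {"slide": [0, 0, 0], "dr": [0, 0, 0]},
])

```text
time_s: 50.38
tool_pos: [0.5604, 0.262, 0.0472]
tool_rot: [2.162, 2.279, 0.001]
force: [0.5, 0.6, -3.9]
grip_width: 0.0127
grip_force: 59.3
```

Request:
drive_tool([
  {"slide": [0, 0, 0], "dr": [0, 0, 0]},
  {"slide": [0, 0, 0], "dr": [0, 0, 0]},
])

```text
time_s: 50.55
tool_pos: [0.5587, 0.2622, 0.0471]
tool_rot: [-2.161, -2.28, 0.001]
force: [0.7, -0.9, -3.5]
grip_width: 0.0126
grip_force: 59.3
```

Request:
drive_tool([
  {"slide": [0, 2, 0], "dr": [0, 0, 0]},
  {"slide": [0, 2, 0], "dr": [0, 0, 0]},
  {"slide": [0, 1, 0], "dr": [0, 0, 0]},
  {"slide": [0, 1, 0], "dr": [0, 0, 0]},
  {"slide": [0, 0, 0], "dr": [0, 0, 0]},
  {"slide": [0, 0, 0], "dr": [0, 0, 0]},
])

```text
time_s: 51.05
tool_pos: [0.5649, 0.2625, 0.0472]
tool_rot: [-2.161, -2.28, 0.0]
force: [0.6, -0.9, -3.1]
grip_width: 0.0128
grip_force: 59.3
```

```bash
python3 - <<'E'
from h import *
st();plan((568.3,262.8,48,93))
E
```

```text
51.05 [564.9 262.5  47.2] phi 93.1 tilt 0.0 [ 0.6 -0.9 -3.1] 12.8 59.3
[{"slide": [0, 3, -1], "dr": [-0.0, 0.0, 0.1]}]
end [567.9 262.6  48.2]
```

Request:
drive_tool([
  {"slide": [0, 1, 0], "dr": [0, 0, 0]},
  {"slide": [0, 1, 0], "dr": [0, 0, 0]},
  {"slide": [0, 1, 0], "dr": [0, 0, 0]},
  {"slide": [0, 0, 0], "dr": [0, 0, 0]},
  {"slide": [0, 0, 0], "dr": [0, 0, 0]},
])

```text
time_s: 51.47
tool_pos: [0.568, 0.2626, 0.0472]
tool_rot: [2.161, 2.28, -0.0]
force: [0.1, -0.9, -4.6]
grip_width: 0.0123
grip_force: 59.3
```

Request:
drive_tool([
  {"slide": [0, 1, 0], "dr": [0, 0, 0]},
  {"slide": [0, 0, 0], "dr": [0, 0, 0]},
  {"slide": [0, 0, 0], "dr": [0, 0, 0]},
])

```text
time_s: 51.72
tool_pos: [0.569, 0.2627, 0.0472]
tool_rot: [2.161, 2.28, -0.0]
force: [-0.1, 0.4, -3.6]
grip_width: 0.0125
grip_force: 59.3
```

Request:
drive_tool([
  {"slide": [0, 1, 0], "dr": [0, 0, 0]},
  {"slide": [0, 0, 0], "dr": [0, 0, 0]},
  {"slide": [0, 0, 0], "dr": [0, 0, 0]},
])

```text
time_s: 51.97
tool_pos: [0.5694, 0.2628, 0.0471]
tool_rot: [-2.161, -2.28, 0.001]
force: [-1.8, -1.1, -2.9]
grip_width: 0.0124
grip_force: 59.4
```

Request:
drive_tool([
  {"slide": [0, 1, 0], "dr": [0, 0, 0]},
  {"slide": [0, 0, 0], "dr": [0, 0, 0]},
  {"slide": [0, 0, 0], "dr": [0, 0, 0]},
])

```text
time_s: 52.22
tool_pos: [0.5694, 0.2628, 0.0469]
tool_rot: [-2.16, -2.28, 0.004]
force: [-5.8, -1.6, -0.8]
grip_width: 0.0126
grip_force: 59.6
```

Request:
drive_tool([
  {"slide": [0, 1, 0], "dr": [0, 0, 0]},
  {"slide": [0, 0, 0], "dr": [0, 0, 0]},
  {"slide": [0, 0, 0], "dr": [0, 0, 0]},
])

```text
time_s: 52.47
tool_pos: [0.5694, 0.2628, 0.0468]
tool_rot: [-2.159, -2.28, 0.006]
force: [-8.9, -1.4, 1.1]
grip_width: 0.0128
grip_force: 59.9
```

Request:
drive_tool([
  {"slide": [0, -2, 0], "dr": [0, 0, 0]},
  {"slide": [0, -0.5, 0], "dr": [0, 0, 0]},
  {"slide": [0, 0, 2], "dr": [0, 0, 0]},
  {"slide": [0, 0, 2], "dr": [0, 0, 0]},
  {"slide": [0, 0, 2], "dr": [0, 0, 0]},
  {"slide": [0, 0, 1], "dr": [0, 0, 0]},
  {"slide": [0, 0, 0], "dr": [0, 0, 0]},
  {"slide": [0, 0, 0], "dr": [0, 0, 0]},
])

```text
time_s: 53.13
tool_pos: [0.5694, 0.2627, 0.04]
tool_rot: [-2.161, -2.28, 0.0]
force: [-2.4, -0.1, -4.2]
grip_width: 0.0131
grip_force: 59.2
```

```bash
python3 - <<'E'
from h import *
st()
E
```

```text
53.13 [569.4 262.7  40. ] phi 93.1 tilt 0.02 [-2.4 -0.1 -4.2] 13.1 59.2
```

Request:
drive_tool([
  {"slide": [0, 0, 1], "dr": [0, 0, 0]},
  {"slide": [0, 0, 0.5], "dr": [0, 0, 0]},
  {"slide": [0, 0, 0], "dr": [0, 0, 0]},
  {"slide": [0, 0, 0], "dr": [0, 0, 0]},
])

```text
time_s: 53.47
tool_pos: [0.5694, 0.2628, 0.0388]
tool_rot: [-2.161, -2.28, 0.0]
force: [-3.1, 0.7, -3.0]
grip_width: 0.0123
grip_force: 59.4
```

Request:
drive_tool([
  {"slide": [0, 0, 0], "dr": [0, 0, 0]},
  {"slide": [0, 0, 0], "dr": [0, 0, 0]},
  {"slide": [0, 0, 0], "dr": [0, 0, 0]},
  {"slide": [0, 0, 0], "dr": [0, 0, 0]},
  {"slide": [0, 0, -10], "dr": [0, 0, 0]},
  {"slide": [0, 0, -25], "dr": [0, 0, 0]},
  {"slide": [0, 0, -35], "dr": [0, 0, 0]},
  {"slide": [0, 0, -40], "dr": [0, 0, 0]},
], gripper=-0.2)

```text
time_s: 54.13
tool_pos: [0.5685, 0.2622, 0.1492]
tool_rot: [-2.16, -2.28, 0.004]
force: [1.1, -0.2, -0.1]
grip_width: 0.0342
grip_force: 0.0
```

Request:
drive_tool([
  {"slide": [-25, 0, -15], "dr": [0, 0, 0]},
  {"slide": [-40, 0, 0], "dr": [0, 0, 0]},
  {"slide": [-40, 0, 0], "dr": [0, 0, 0]},
  {"slide": [-40, 0, 0], "dr": [0, 0, 0]},
  {"slide": [-40, 0, 0], "dr": [0, 0, 0]},
  {"slide": [-40, 0, 0], "dr": [0, 0, 0]},
  {"slide": [-30, 0, 0], "dr": [0, 0, 0]},
  {"slide": [0, 0, 0], "dr": [0, 0, 0]},
])

```text
time_s: 54.8
tool_pos: [0.5836, -0.001, 0.1643]
tool_rot: [2.17, 2.267, -0.005]
force: [0.8, -0.5, -1.0]
grip_width: 0.0344
grip_force: 0.0
```

```bash
python3 - <<'E'
from h import *
st()
t,d=imaging.capture('top');s,_=imaging.capture('scene')
save('m1',np.hstack([cv2.resize(x,(400,400),interpolation=cv2.INTER_CUBIC) for x in(t[185:275,135:225],s[225:335,155:265])]))
W=world('top',d);q=(W[...,:2]*1000-np.array((571,264.2)))@np.array([U(3),U(93)]).T
for x in(-60,-35,35,58): print(x,[np.round(np.median(W[(abs(q[...,0]-x)<6)&(abs(q[...,1]-y)<10)][:,2])*1000,1) for y in(-70,-35,0,35,70)])
E
```

```text
54.8 [583.6  -1.  164.3] phi 92.5 tilt 0.27 [ 0.8 -0.5 -1. ] 34.4 0.0
-60 [np.float64(30.9), np.float64(30.8), np.float64(31.3), np.float64(31.8), np.float64(30.8)]
-35 [np.float64(30.1), np.float64(30.9), np.float64(30.3), np.float64(30.7), np.float64(30.3)]
35 [np.float64(882.3), np.float64(881.2), np.float64(880.4), np.float64(877.0), np.float64(626.5)]
58 [np.float64(894.7), np.float64(894.6), np.float64(894.8), np.float64(893.6), np.float64(641.0)]
```

View pics/m1.png

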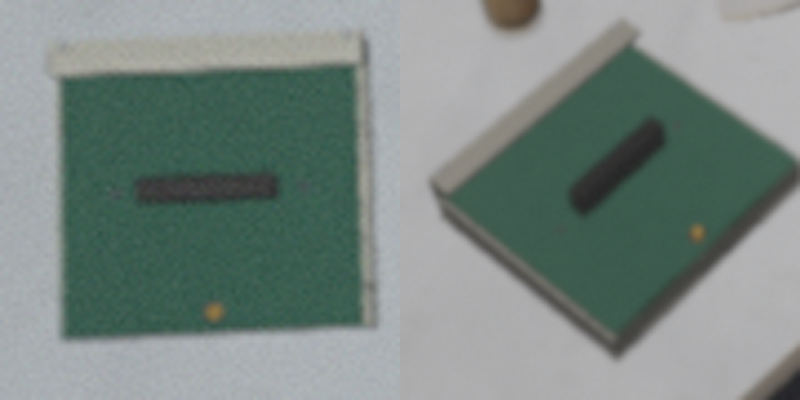

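```bash
python3 - <<'E'
from h import *
print(order.hand_in())
E
```

```text
the job is handed in; nothing more can be done
None
```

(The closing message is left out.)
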